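# Rattle the dice, brace the cup, unscrew its lid and hold it above

## Robot

A 6-joint arm with a two-finger parallel gripper is mounted at the origin on the work surface. World frame = base frame: x ahead of the robot, y to its left, z up, the work surface at z = 0. Lengths are in m, angles in degrees, forces in N, time in s.
With the tool pointing down it reaches from about 0.35 to 0.95 m from the base axis. Payload 17.4 kg.
Tool frame: the origin (TCP) lies on the centre line of the jaws, within the pads' length; the fingertips stand tips_ahead ahead of it and the grasp point (between the pads) lies 6 mm ahead of it (tips_ahead is the distance from the TCP to the fingertips, in m); x points along the fingers, y is the direction in which the jaws open and shut, and the axes are right-handed (so a half turn about x gives the same grasp; the last joint's range is limited). The gripper opens to 93 mm and grips with 3 to 60 N. Pads are 15 mm wide; open, the fingers measure 128 mm over their backs; the gripper's body (75 mm by 188 mm) begins 65 mm behind the grasp point.
Start: joints at [71.001, 6.646, 82.598, -0, 90.757, -2.166], TCP at [0.195, 0.646, 0.216] pointing down, gripper open.
Joint ranges: [-162.19, 162.19], [-47.58, 125.68], [4.15, 143.07], [-65.23, 245.23], [0.69, 171.88], [-170.13, 170.13]. Speed limits (degrees/s): [108.29, 108.29, 127.2, 180, 180, 180].

## Interface

Orientations are given as a 3x3 rotation matrix whose columns are the frame's x, y, z axes.
In Python, from station import * gives the robot as it stands.
- The arm moves only by the tool play_rows, never from a script. Its argument "steps" is a list of rows, each an object with "xyz": the shift along the tool's x, y, z in cm, a list of three; "turn": the turn about the tool's x in degrees; "grip": the opening, from 0 (shut) to 1 (fully open). A call has 1 to 5 rows; each row shifts and turns the commanded pose from where the row before left it, along the tool's axes as they then stand; what a row does not reach is not made up. A row lasts 1/10 s, in which the tool goes at most 50 mm and 8.59 degrees, less where a joint would pass 70% of its speed; a pose out of reach is approached as far as the arm can. A call with a gripper value outside its range is refused whole. The fingers move at their own pace and stop on an object; "grip_force" is the grip in N (left out, the last holds). Time passes only in rows, so rows that do not move let the fingers close. It gives the time, the measured TCP pose, the force and the opening at its end, in the units of the state.
- state(): the state, without advancing time (a new reading comes with each control period).
- capture(name): name is "scene" or "top" or "wrist"; returns a dict with "pixels" (420x560x3 uint8, red, green, blue), "depth" (420x560 float32, m along the optical axis (not along the pixel's ray), 0 where there is no reading), "fx", "fy", "cx", "cy" (pixels), "extrinsics" (4x4, takes a point from camera to world coordinates). Camera axes: x right, y down, z forward; pixel columns grow to the right and rows downward; lengths in m; the calibration is good to about 2 mm. A picture is of the moment at which its call begins.
- finish_job(): hands the job in, once; it reports no verdict.
The state is a dict: "t": time; "joint_positions": joint angles; "qvel": joint speeds; "effort": joint torques, N m; "ee_pos": TCP position; "tool_rot": TCP orientation; "force": force on the tool from outside, world axes, zero at the start; "wrist_torque": the same for the moment, N m; "width": finger opening in m.
Only numpy, scipy, OpenCV 4.12 (cv2) and the standard library are available. Lean on these libraries where they do the work, as an engineer would, in place of code of your own. Each camera call takes 0.05 s, during which the arm holds its last target.

## Task

Reveal a dice roll: pick up the closed dice cup, tip it to about 40 degrees for a moment so that the dice tumble, and set it level with its square foot fully down in the square well of the wooden caddy, which will brace it. Then unscrew its tight lid anticlockwise (seen from above), turning only until the thread lets go, lift the lid straight up and finish still holding it level, a couple of centimetres above the cup's mouth, with the cup left in the well and the dice inside. Leave the tea glass, both coasters and the caddy's acrylic lid undisturbed, and never open the dice cup outside the well.

Things in the scene. Friction and masses are not known exactly. Their poses are not given: they have to be found in the camera images.
- cup: Hard blue dice cup, 86 mm tall without lid; origin: centre of the underside, z up. Square foot 62 x 62 mm, 12 mm thick, sides along x and y; round body 58 mm in diameter up to 64 mm; neck 46 mm. The foot fits the well in any of four quarter-turns. Starts upright on the table, lid screwed on, three dice inside; about 0.3 kg (0.2 to 0.45) in all. Its lid holds tight enough to lift it by.
- cup_rim (a point): Centre of the cup's mouth, 86 mm above its underside; axes as the cup's. The freed lid lifts straight off; its sprung seal follows the mouth for the first 4 mm, and its lower edge clears the mouth after 13 mm of lift.
- lid_center (a point): Centre (half-way up) of the black ribbed round screw lid, 62 mm in diameter, 22 mm tall; z its axis, x towards its white mark. Closed, its lower edge is 73 mm, this centre 84 mm, its top 95 mm above the cup's underside. Two lug threads and a sprung rubber seal (about 8 N) make it tight: 0.2 to 0.5 N m to turn. It does not rise while it turns.
- lid_mark (a point): White mark on the lid's edge, half-way up, 31 mm from the axis along the lid's x. At the start it is 0 to 11 degrees anticlockwise (seen from above) of the cup's x axis; the thread lets go once it is 55 degrees from it; a good stop is about 70 degrees; beyond 115 degrees is turned too far. Clockwise the lid meets a stop after a few degrees.
- die1: One of three orange dice inside the closed cup, 14 mm edge; origin at its centre. Not to be handled.
- die2: Second orange die inside the cup, 14 mm edge; origin at its centre.
- die3: Third orange die inside the cup, 14 mm edge; origin at its centre.
- well (a point): Centre of the floor of the square well in the wooden caddy (fixed); axes along its sides, z up. 65 x 65 mm, 14 mm deep, 3 mm chamfer; floor 16 mm and the caddy's top around it 30 mm above the table. That low part reaches 70 mm from here along +-x, 65 mm along -y. From 80 to 210 mm along +y stand the tiers with the clear lid, up to 133 mm above the table.
- acrylic_lid (a joint): Hinge of the clear acrylic lid over the caddy's top tier; 0 is shut, grows as it opens (rad). Must stay shut.
- tea_glass_center (a point): Centre (half-way up) of an empty waisted crystal tea glass, 92 mm tall, 58 mm wide at the rim; it stands on a coaster. Bystander.
- coaster_a: Round white and blue ceramic coaster, 94 mm in diameter, 8 mm thick, with the tea glass on it; origin at the centre of its underside. Bystander.
- coaster_b: Second, empty ceramic coaster of the same size; origin at the centre of its underside. Bystander.
There are look-alikes about, which are no part of the job. Of the things that look like the part that bears lid_center, the largest one is meant.

How it is judged (in metres and radians):
On the way, in this order (a step that is already met when the one before it is completed fails the run):
1. the closed cup is off the table and tipped to about 40 degrees (30 to 50) (angle between cup's own z axis and vertical between 0.52 and 0.87 rad and height (world z) of cup_rim above 0.1 m and contact force between cup and table below 0.1 N and z of lid_center in the frame of cup below 0.09 m), for 0.2 s.
2. the cup, still closed, stands level and fully down in the well (horizontal distance between cup and well below 0.006 m and z of cup in the frame of well between -0.006 and 0.004 m and angle between cup's own z axis and vertical below 0.08 rad and z of lid_center in the frame of cup below 0.09 m and x of lid_mark in the frame of cup above 0.022 m), for 0.2 s.
3. the lid, still down on the braced cup, is turned anticlockwise until the thread is free (over 55 degrees from the cup's x) (horizontal distance between cup and well below 0.006 m and z of cup in the frame of well between -0.006 and 0.004 m and angle between cup's own z axis and vertical below 0.08 rad and x of lid_mark in the frame of cup below 0.0178 m and y of lid_mark in the frame of cup above 0.01 m and z of lid_center in the frame of cup below 0.096 m), for 0.05 s.
At the end, for the whole second after the job is handed in: The cup stands level and fully down in the well (within 6 mm of its centre) with the dice in it; the fingers hold the lid level within 10 degrees, over the mouth within 15 mm, touching nothing else, its lower edge 4 to 45 mm above the mouth (horizontal distance between cup and well below 0.006 m and z of cup in the frame of well between -0.006 and 0.004 m and angle between cup's own z axis and vertical below 0.08 rad and contact force between the fingers and lid above 1 N and contact force between lid and cup below 0.1 N and z of lid_center in the frame of cup between 0.101 and 0.142 m and horizontal distance between lid_center and cup_rim below 0.015 m and angle between lid_center's own z axis and vertical below 0.17 rad and linear speed of cup below 0.02 m/s and z of each of die1, die2, die3 in the frame of cup below 0.08 m and horizontal distance between each of die1, die2, die3 and cup below 0.03 m); the arm keeps its last pose, push and grip.
It fails at once if the lid comes up off the cup while the cup is not in the well (z of lid_center in the frame of cup above 0.092 m and horizontal distance between cup and well above 0.012 m).
It fails at once if the cup is tipped beyond 65 degrees (angle between cup's own z axis and vertical above 1.13 rad).
It fails at once if the lid is turned on far beyond the point where it came free (over 115 degrees) (x of lid_mark in the frame of cup below -0.0135 m and z of lid_center in the frame of cup below 0.096 m).
It fails at once if the tea glass is moved by more than 20 mm or tipped, or a coaster is moved by more than 20 mm (distance of any of tea_glass_center, coaster_a, coaster_b from where it was at the start of the episode above 0.02 m or angle between tea_glass_center's own z axis and vertical above 0.25 rad).
It fails at once if the caddy's acrylic lid is opened (value of joint acrylic_lid above 0.15 rad).
It also fails if it takes over 45 s, if anything falls off the work surface, if the arm or the gripper's body presses on something with over 40 N, if the wrist force passes 120 N, or if a joint passes its speed limit or range.

## Working session

There is one attempt and no reset: what is moved stays moved. The work goes in short steps, Python scripts to look and compute and a tool call to move; the robot and the scene stay as the last step left them, time stands still between calls to the robot, and variables do not carry over. Pictures are saved under pics/ and viewed, and the job is handed in when it is done.

Besides the shell and the picture viewer there is one more tool, called after "Call:" as name(argument=value, ...) on one line, values as JSON. play_rows: Moves the arm, as the interface text tells. Its arguments: {"type":"object","properties":{"steps":{"type":"array","items":{"type":"object","properties":{"xyz":{"type":"array","items":{"type":"number"}},"turn":{"type":"number"},"grip":{"type":"number"}}}},"grip_force":{"type":"number"}},"required":["steps"]}

```bash
mkdir -p pics; ls; python3 - <<'E'
from station import *
import cv2,json,pickle
s=state(); print({k:s[k] for k in s})
for n in ["scene","top","wrist"]:
    c=capture(n); cv2.imwrite(f"pics/{n}0.png",c["pixels"][:,:,::-1]); pickle.dump(c,open(f"{n}0.pkl","wb"))
    print(n,c["fx"],c["cx"],c["cy"],c["extrinsics"])
E
```

```text
pics
{'t': 0.0, 'joint_positions': array([ 7.10001517e+01,  6.67314526e+00,  8.26358114e+01, -2.02251834e-03,
        9.07560129e+01, -2.16411033e+00]), 'qvel': array([-0.03756798, -0.03094086,  0.02915734,  0.06918628,  0.09954641,
        0.00584874]), 'effort': array([ 1.94560322e-03, -7.21262026e+01, -6.22619247e+01,  7.80521845e-02,
        2.39885529e-02, -9.04153740e-05]), 'ee_pos': array([0.19543179, 0.64587219, 0.215516  ]), 'tool_rot': array([[-3.35795712e-04,  2.89629101e-01,  9.57138899e-01],
       [-1.08364596e-03,  9.57138285e-01, -2.89629296e-01],
       [-9.99999356e-01, -1.13445598e-03, -7.54752599e-06]]), 'force': array([ 0.13686804, -0.06186464,  0.42623976]), 'wrist_torque': array([-0.01389351,  0.02234455,  0.02304479]), 'width': 0.09325606314861348}
scene 391.6306963713822 273.803560124765 210.29760296203006 [[ 0.78403239  0.51831034 -0.34153711  0.8763733 ]
 [ 0.62061181 -0.66483332  0.41573746 -0.34510072]
 [-0.01158423 -0.5379136  -0.84292038  0.75051932]
 [ 0.          0.          0.          1.        ]]
top 383.6225444349701 285.86602123397824 204.3283177934199 [[ 0.00885597 -0.98617701  0.16545841  0.45914537]
 [-0.99992272 -0.00728983  0.01007029 -0.03481398]
 [-0.00872492 -0.1655348  -0.98616535  0.95065163]
 [ 0.          0.          0.          1.        ]]
wrist 371.27853608918707 281.7432555393149 208.6870914145237 [[ 2.90000197e-01  9.24166678e-01  2.48627910e-01  1.26600717e-01]
 [ 9.57026422e-01 -2.79890841e-01 -7.59048411e-02  6.67917902e-01]
 [-5.60050081e-04  2.59955898e-01 -9.65620328e-01  3.83799027e-01]
 [ 0.00000000e+00  0.00000000e+00  0.00000000e+00  1.00000000e+00]]
```

View pics/scene0.png

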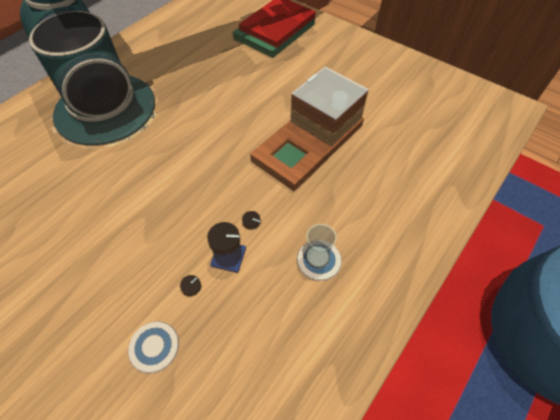

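View pics/top0.png

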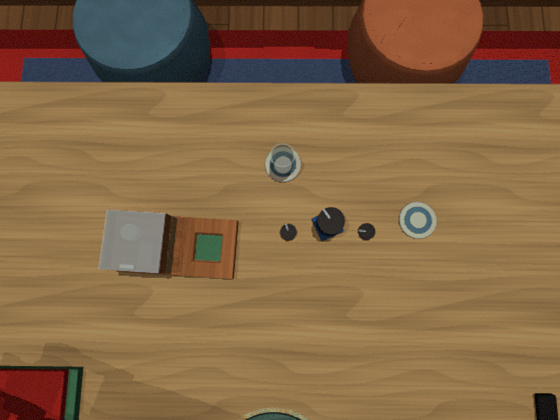

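View pics/wrist0.png

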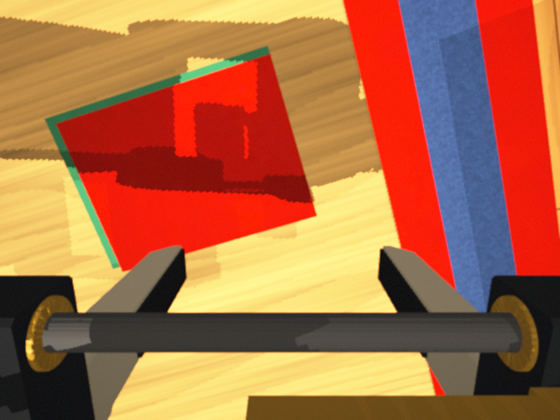

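The scene and top views show three black round lid-like things. In the top view they are at (330,221), which is large and sits on a blue body with a square foot, and at (288,232) and (367,231), which are small discs on the table. The well is at about (208,248), the tea glass at (283,160) and the empty coaster at (418,220). I choose (330,221), the largest. A close crop will check that.

```bash
cat > h.py <<'E'
import numpy as np,cv2,pickle
def ray(c,u,v):
    d=np.array([(u-c["cx"])/c["fx"],(v-c["cy"])/c["fy"],1.]); E=c["extrinsics"]
    return E[:3,3],E[:3,:3]@d
def atz(c,u,v,z):
    o,d=ray(c,u,v); return o+d*(z-o[2])/d[2]
def proj(c,p):
    E=c["extrinsics"]; q=E[:3,:3].T@(np.asarray(p)-E[:3,3]); return q[0]/q[2]*c["fx"]+c["cx"],q[1]/q[2]*c["fy"]+c["cy"]
def cloud(c):
    v,u=np.mgrid[0:420,0:560]; z=c["depth"]; P=np.stack([(u-c["cx"])/c["fx"]*z,(v-c["cy"])/c["fy"]*z,z],-1)
    P=P@c["extrinsics"][:3,:3].T+c["extrinsics"][:3,3]; P[z==0]=np.nan; return P
def crop(c,x0,y0,x1,y1,k,name):
    im=c["pixels"][y0:y1,x0:x1,::-1]; cv2.imwrite("pics/"+name,cv2.resize(im,None,fx=k,fy=k,interpolation=cv2.INTER_CUBIC))
E
python3 - <<'E'
from h import *
c=pickle.load(open("top0.pkl","rb")); s=pickle.load(open("scene0.pkl","rb"))
crop(c,290,190,380,255,8,"topcup.png"); crop(c,160,200,250,290,6,"topwell.png"); crop(s,170,200,280,300,7,"scenecup.png")
P=cloud(c)
im=c["pixels"].astype(int)
for n,(x0,y0,x1,y1),z0,z1 in [("lid",(305,195,355,250),.088,.105),("caddylow",(165,205,245,290),.026,.034),("wellfloor",(185,225,230,270),.012,.02),("foot",(305,195,355,250),.008,.016)]:
    Q=P[y0:y1,x0:x1].reshape(-1,3); m=(Q[:,2]>z0)&(Q[:,2]<z1); Q=Q[m]
    print(n,len(Q),Q.mean(0),Q.min(0),Q.max(0),cv2.minAreaRect(Q[:,:2].astype(np.float32)))
E
```

```text
lid 607 [ 0.56681363 -0.12652252  0.094939  ] [ 0.53641413 -0.15697048  0.08819612] [ 0.59829475 -0.09620471  0.09904484] ((0.566967248916626, -0.12662726640701294), (0.060033269226551056, 0.06148858368396759), 45.32474136352539)
caddylow 2834 [0.50805988 0.17318533 0.0298051 ] [0.43620264 0.09451369 0.02600365] [0.58325658 0.25937718 0.03390837] ((0.5093495845794678, 0.17663350701332092), (0.15856525301933289, 0.14016324281692505), 86.94804382324219)
wellfloor 698 [0.50856626 0.1639586  0.01633957] [0.47584287 0.13135257 0.01206557] [0.54117208 0.19681421 0.01992439] ((0.508691668510437, 0.1640440672636032), (0.0644889697432518, 0.06482279300689697), 86.99092864990234)
foot 114 [ 0.55321655 -0.11359655  0.01161428] [ 0.52904582 -0.16588603  0.00806715] [ 0.5879085  -0.08753428  0.01544783] ((0.566642165184021, -0.12646079063415527), (0.06089506298303604, 0.06141998618841171), 24.298015594482422)
```

View pics/topcup.png

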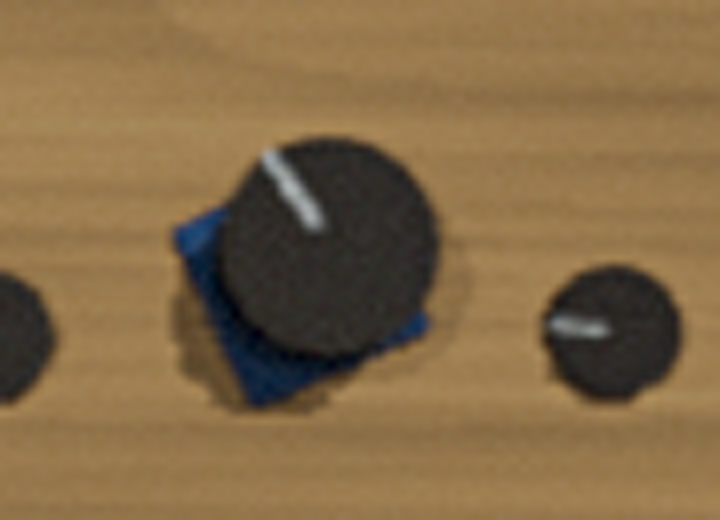

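View pics/topwell.png

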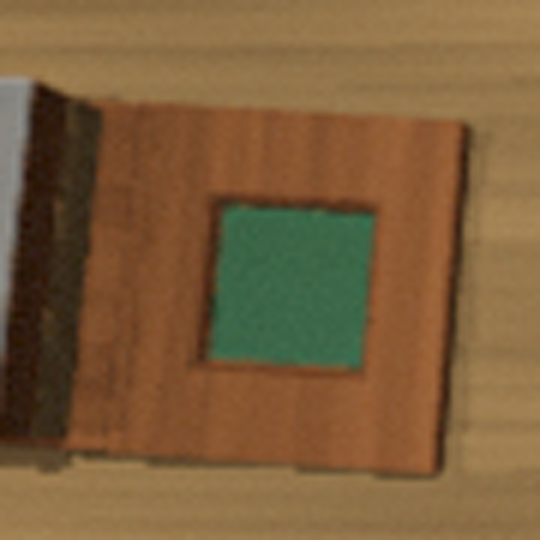

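View pics/scenecup.png

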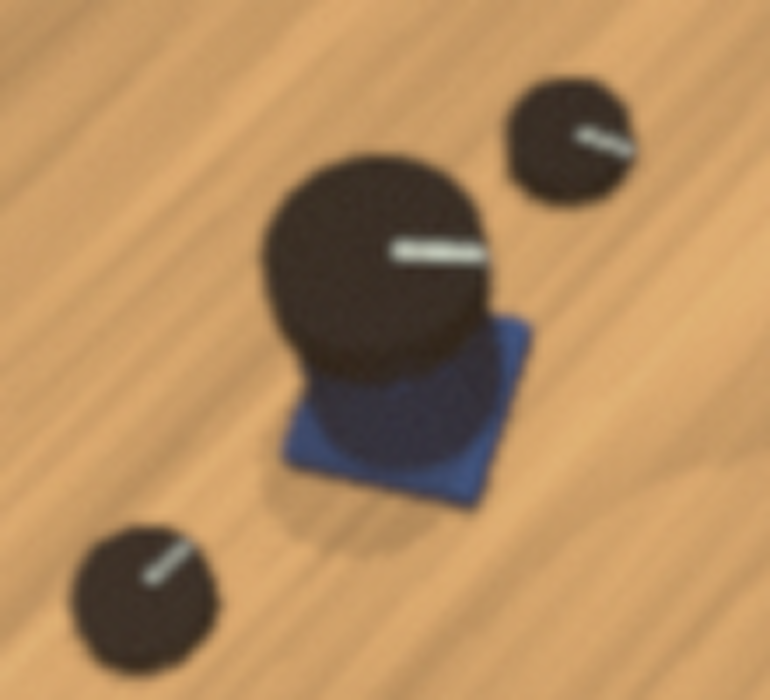

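The crop confirms the pick. At top (330,221) the large lid, with its white mark at (323,209), sits on the blue cup with the square foot. The small ones are look-alikes.

The rows only turn about the tool's x. So my plan is to hold the lid, push the foot against the caddy's low side to pivot the cup about the jaw axis, and let it swing back afterwards.

```bash
python3 - <<'E'
import station
print([n for n in dir(station) if not n.startswith('_')]); print(getattr(station,'tips_ahead',None))
from h import *
c=pickle.load(open("top0.pkl","rb")); s=pickle.load(open("scene0.pkl","rb"))
for n,u,v,z in [("glass",283,163,0.008),("s1",288,232,.02),("s2",367,231,.02),("coasterb",418,220,.008)]: print(n,atz(c,u,v,z))
P=cloud(c)
for u,v in [(288,234),(367,233)]: print(P[v,u])
# mark via both views
a=atz(c,290+268/8,190+155/8,.095); print("mark",a, np.degrees(np.arctan2(a[1]+.1266,a[0]-.567)))
b=atz(s,170+485/7,200+252/7,.095); b2=atz(s,170+395/7,200+250/7,.095); print(b,b2,np.degrees(np.arctan2(*(b-b2)[1::-1])))
# foot corners at z=.012 top; scene
for u,v in [(177,228),(425,322),(262,400)]: print(atz(c,290+u/8,190+v/8,.012)[:2])
print([atz(s,170+u/7,200+v/7,z)[:2] for u,v,z in [(288,462,0.0),(475,505,0.0),(530,325,.012)]])
# caddy -y edge
for u,v in [(468,122),(438,472)]: print("edge",atz(c,160+u/6,200+v/6,.03))
E
```

```text
['IKError', 'capture', 'finish_job', 'state', 'tips_ahead']
0.025
glass [ 0.72359415 -0.0169728   0.008     ]
s1 [ 0.54713539 -0.03110111  0.02      ]
s2 [ 0.55110685 -0.22281636  0.02      ]
coasterb [ 0.58050725 -0.35154957  0.008     ]
[ 0.54272217 -0.03111973  0.01493569]
[ 0.5469353  -0.22417961  0.01261879]
mark [ 0.59179548 -0.11103696  0.095     ] 32.1146935215355
[ 0.59492778 -0.10790895  0.095     ] [ 0.57514506 -0.12257604  0.095     ] 36.55357003104184
[ 0.58169893 -0.09025491]
[ 0.55327199 -0.16609173]
[ 0.52900962 -0.11604421]
[array([ 0.55470991, -0.16361727]), array([ 0.60780473, -0.13958719]), array([ 0.5865424 , -0.08845088])]
edge [0.57349504 0.09004249 0.03      ]
edge [0.43482799 0.09776039 0.03      ]
```

Call:
play_rows(steps=[{"xyz":[0,-3.5,3.2],"grip":1},{"xyz":[0,-3.5,3.2]},{"xyz":[0,-3.5,3.2]},{"xyz":[0,-3.5,3.2]},{"xyz":[0,-3.5,3.2]}])

```text
invalid input at $.steps[0]: expected keys xyz, turn, grip
```

Call:
play_rows(steps=[{"xyz":[0,-3.5,3.2]},{"xyz":[0,-3.5,3.2]},{"xyz":[0,-3.5,3.2]},{"xyz":[0,-3.5,3.2]},{"xyz":[0,-3.5,3.2]}])

```text
invalid input at $.steps[0]: expected keys xyz, turn, grip
```

Call:
play_rows(steps=[{"xyz":[0,-3.5,3.2]},{"xyz":[0,-3.5,3.2]},{"xyz":[0,-3.5,3.2]},{"xyz":[0,-3.5,3.2]},{"xyz":[0,-3.5,3.2]}])

```text
invalid input at $.steps[0]: expected keys xyz, turn, grip
```

Call:
play_rows(steps=[{"xyz":[0,0,0],"turn":8.5},{"xyz":[0,0,0],"turn":8.5},{"xyz":[0,0,0],"turn":8.5},{"xyz":[0,0,0],"turn":8.5},{"xyz":[0,0,0],"turn":8.5}])

```text
invalid input at $.steps[0]: expected keys xyz, turn, grip
```

Call:
play_rows(steps=[{"xyz":[0,-3.5,3.2],"turn":0,"grip":1},{"xyz":[0,-3.5,3.2],"turn":0,"grip":1},{"xyz":[0,-3.5,3.2],"turn":0,"grip":1},{"xyz":[0,-3.5,3.2],"turn":0,"grip":1},{"xyz":[0,-3.5,3.2],"turn":0,"grip":1}])

```text
t: 0.65
ee_pos: [0.2983, 0.4305, 0.216]
tool_rot: [[0.0, 0.289, 0.957], [-0.0, 0.957, -0.289], [-1.0, -0.0, 0.0]]
force: [0.7, 0.7, 0.8]
width: 0.093
```

Call:
play_rows(steps=[{"xyz":[0,-3.5,3.2],"turn":0,"grip":1},{"xyz":[0,-3.5,3.2],"turn":0,"grip":1},{"xyz":[0,-3.5,3.2],"turn":0,"grip":1},{"xyz":[0,-3.5,3.2],"turn":0,"grip":1},{"xyz":[0,-3.5,3.2],"turn":0,"grip":1}])

```text
t: 1.15
ee_pos: [0.4007, 0.2166, 0.2163]
tool_rot: [[0.0, 0.289, 0.957], [0.0, 0.957, -0.289], [-1.0, 0.0, 0.0]]
force: [0.3, 0.5, 0.5]
width: 0.093
```

Call:
play_rows(steps=[{"xyz":[0,-3.5,3.2],"turn":0,"grip":1},{"xyz":[0,-3.5,3.2],"turn":0,"grip":1},{"xyz":[0,-3.5,3.2],"turn":0,"grip":1},{"xyz":[0,-3.5,3.2],"turn":0,"grip":1},{"xyz":[0,-3.5,3.2],"turn":0,"grip":1}])

```text
t: 1.65
ee_pos: [0.5032, 0.0025, 0.2163]
tool_rot: [[0.0, 0.29, 0.957], [0.0, 0.957, -0.29], [-1.0, 0.0, 0.0]]
force: [1.0, 0.6, -0.3]
width: 0.0928
```

Call:
play_rows(steps=[{"xyz":[0,0,0],"turn":8.5,"grip":1},{"xyz":[0,0,0],"turn":8.5,"grip":1},{"xyz":[0,0,0],"turn":8.5,"grip":1},{"xyz":[0,0,0],"turn":8.5,"grip":1},{"xyz":[0,0,0],"turn":8.5,"grip":1}])

```text
t: 2.15
ee_pos: [0.5028, 0.0045, 0.216]
tool_rot: [[-0.0, 0.863, 0.505], [0.0, 0.505, -0.863], [-1.0, -0.0, -0.0]]
force: [-0.0, -0.1, 0.4]
width: 0.0933
```

Call:
play_rows(steps=[{"xyz":[0,0,0],"turn":6,"grip":1},{"xyz":[0,0.1,3.65],"turn":0,"grip":1},{"xyz":[0,0.1,3.65],"turn":0,"grip":1},{"xyz":[0,0.1,3.65],"turn":0,"grip":1},{"xyz":[0,0.1,3.65],"turn":0,"grip":1}])

```text
t: 2.65
ee_pos: [0.5678, -0.1278, 0.2161]
tool_rot: [[-0.0, 0.909, 0.417], [0.0, 0.417, -0.909], [-1.0, -0.0, -0.0]]
force: [-0.2, 0.1, -0.4]
width: 0.0931
```

Call:
play_rows(steps=[{"xyz":[4,0,0],"turn":0,"grip":1},{"xyz":[0,0,0],"turn":0,"grip":1}])

```text
t: 2.85
ee_pos: [0.5658, -0.1267, 0.1712]
tool_rot: [[-0.007, 0.909, 0.416], [0.002, 0.416, -0.909], [-1.0, -0.005, -0.005]]
force: [-0.5, 0.1, -1.0]
width: 0.0932
```

```bash
python3 - <<'E'
from station import *
from h import *
s=state(); print(s["ee_pos"],s["tool_rot"].round(3).tolist(),s["t"],s["joint_positions"].round(1))
c=capture("wrist"); pickle.dump(c,open("w1.pkl","wb")); cv2.imwrite("pics/w1.png",c["pixels"][:,:,::-1])
E
```

```text
[ 0.56579304 -0.12670669  0.17124738] [[-0.007, 0.909, 0.416], [0.002, 0.416, -0.909], [-1.0, -0.005, -0.005]] 2.85 [-15.1  -4.1  97.7   0.   86.8 -39.7]
```

View pics/w1.png

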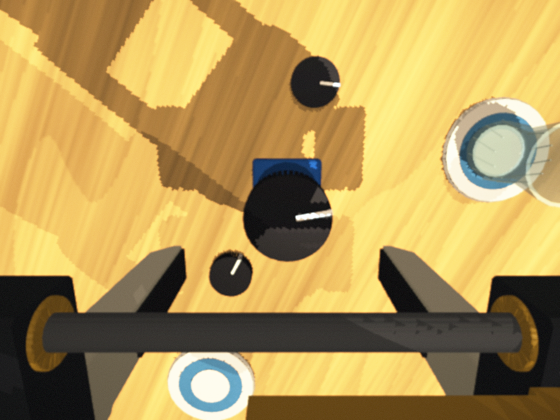

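The wrist view shows the large lid at (288,215) midway between the fingers and the foot square to the jaws. I'll descend.

Call:
play_rows(steps=[{"xyz":[3.5,0,0],"turn":0,"grip":1},{"xyz":[3,0,0],"turn":0,"grip":1},{"xyz":[1.8,0,0],"turn":0,"grip":1},{"xyz":[0,0,0],"turn":0,"grip":1}])

```text
t: 3.3
ee_pos: [0.5667, -0.1256, 0.0925]
tool_rot: [[-0.002, 0.908, 0.418], [0.001, 0.418, -0.908], [-1.0, -0.002, -0.002]]
force: [0.3, 0.7, 0.3]
width: 0.0929
```

Call:
play_rows(steps=[{"xyz":[0.2,0,0],"turn":0,"grip":0.5},{"xyz":[0,0,0],"turn":0,"grip":0.5},{"xyz":[0,0,0],"turn":0,"grip":0.5},{"xyz":[0,0,0],"turn":0,"grip":0.5},{"xyz":[0,0,0],"turn":0,"grip":0.5}], grip_force=25)

```text
t: 3.8
ee_pos: [0.5679, -0.1265, 0.0921]
tool_rot: [[0.001, 0.909, 0.417], [-0.0, 0.417, -0.909], [-1.0, 0.001, 0.001]]
force: [2.2, 1.3, 6.6]
width: 0.0579
```

```bash
python3 - <<'E'
from station import *
from h import *
s=state(); print(s["force"],s["wrist_torque"],s["width"])
for n in ["wrist","scene"]:
  c=capture(n); pickle.dump(c,open("x.pkl","wb")); cv2.imwrite(f"pics/{n}2.png",c["pixels"][:,:,::-1])
crop(c,170,150,290,270,5,"scene2c.png")
E
```

```text
[2.23724989 1.34240485 6.62815521] [-0.05310571 -0.01195764 -0.00871063] 0.057859911681337896
```

View pics/wrist2.png

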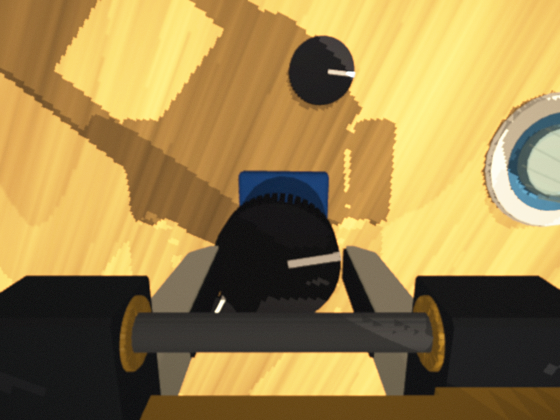

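View pics/scene2c.png

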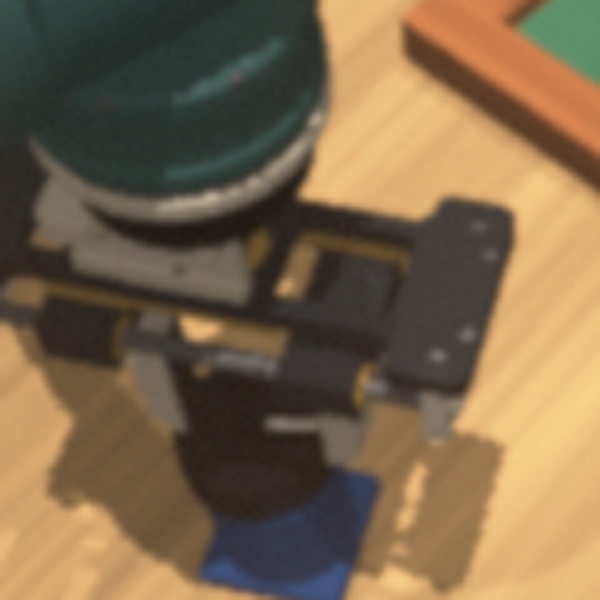

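Call:
play_rows(steps=[{"xyz":[-0.5,0,0],"turn":0,"grip":0.5},{"xyz":[-1.5,0,0],"turn":0,"grip":0.5},{"xyz":[-1.8,0,0],"turn":0,"grip":0.5},{"xyz":[0,0,0],"turn":0,"grip":0.5}], grip_force=25)

```text
t: 4.3
ee_pos: [0.5684, -0.1268, 0.1325]
tool_rot: [[0.003, 0.909, 0.417], [-0.001, 0.417, -0.909], [-1.0, 0.003, 0.002]]
force: [-0.5, 0.8, 0.7]
width: 0.0462
```

Call:
play_rows(steps=[{"xyz":[0,0,0],"turn":7,"grip":0.5},{"xyz":[0,0,0],"turn":7,"grip":0.5},{"xyz":[0,0,0],"turn":7,"grip":0.5},{"xyz":[0,0,0],"turn":6.5,"grip":0.5},{"xyz":[0,0,0],"turn":0,"grip":0.5}])

```text
t: 4.8
ee_pos: [0.5673, -0.1264, 0.129]
tool_rot: [[-0.0, 0.999, -0.051], [0.0, -0.051, -0.999], [-1.0, -0.0, -0.0]]
force: [-0.6, 1.1, 0.2]
width: 0.0464
```

```bash
python3 - <<'E'
from station import *
from h import *
s=state(); print(s["force"],s["wrist_torque"],s["width"],s["ee_pos"],s["tool_rot"].round(3).tolist())
for n in ["wrist","scene","top"]:
  c=capture(n); pickle.dump(c,open("x.pkl","wb")); cv2.imwrite(f"pics/{n}3.png",c["pixels"][:,:,::-1])
  if n=="scene": crop(c,130,120,290,280,5,"scene3c.png")
E
```

```text
[-0.63313964  1.10036313  0.24360037] [-0.12532441  0.09112569  0.05521517] 0.046419372101459765 [ 0.56727331 -0.12644982  0.12898598] [[-0.0, 0.999, -0.051], [0.0, -0.051, -0.999], [-1.0, -0.0, -0.0]]
```

View pics/wrist3.png

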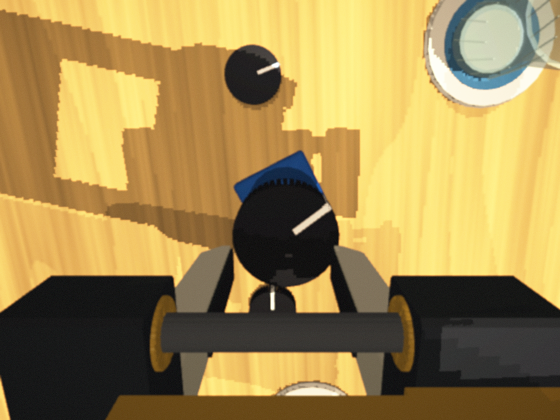

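View pics/scene3c.png

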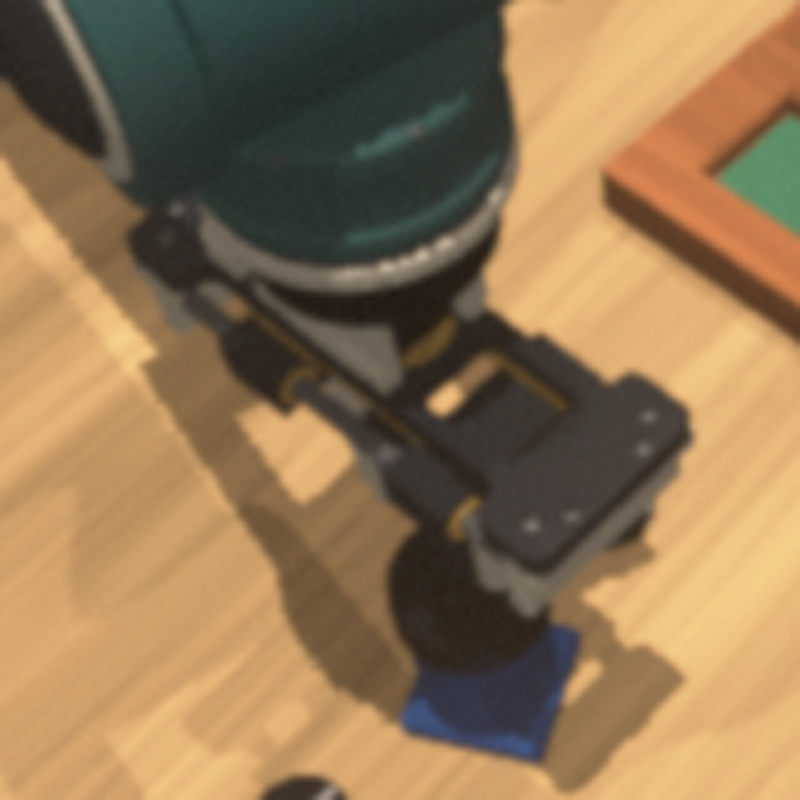

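```bash
python3 - <<'E'
from station import *
from h import *
s=state()
c=capture("wrist"); pickle.dump(c,open("w3.pkl","wb"));t=capture("top");pickle.dump(t,open("t3.pkl","wb"))
R=s["tool_rot"];p=s["ee_pos"]
for a in [0,.006,.025]: print(a,proj(c,p+a*R[:,0]))
print("lid exp",proj(c,[.567,-.1266,.095]),proj(c,[.598,-.1266,.095]),proj(c,[.536,-.1266,.095]),proj(c,[.567,-.1576,.095]),proj(c,[.567,-.0956,.095]))
P=cloud(c); print(P[232,286],P[200,290],P[265,270])
Q=P[170:300,220:350].reshape(-1,3); Q=Q[(Q[:,2]>.088)&(Q[:,2]<.105)]; print(len(Q),Q.min(0),Q.max(0),cv2.minEnclosingCircle(Q[:,:2].astype(np.float32)))
crop(t,270,170,380,260,7,"top3c.png")
E
```

```text
0 (np.float64(281.98439295024093), np.float64(263.50272109796083))
0.006 (np.float64(281.9709903632109), np.float64(258.7193998660138))
0.025 (np.float64(281.9335359078228), np.float64(245.35207822231806))
lid exp (np.float64(281.3106330484364), np.float64(240.05693720641366)) (np.float64(335.040271505335), np.float64(237.68517183170331)) (np.float64(227.76430660509308), np.float64(242.4206107141581)) (np.float64(283.73890158813504), np.float64(288.8590831691434)) (np.float64(278.69339714336104), np.float64(187.4570181405285))
[ 0.56992172 -0.12146894  0.09607862] [ 0.57297675 -0.10292586  0.09554554] [ 0.55960365 -0.14199099  0.09459475]
8664 [ 0.53823332 -0.15634818  0.08805747] [ 0.60024531 -0.09387231  0.09716139] ((0.5692501664161682, -0.1251617670059204), 0.03139035031199455)
```

View pics/top3c.png

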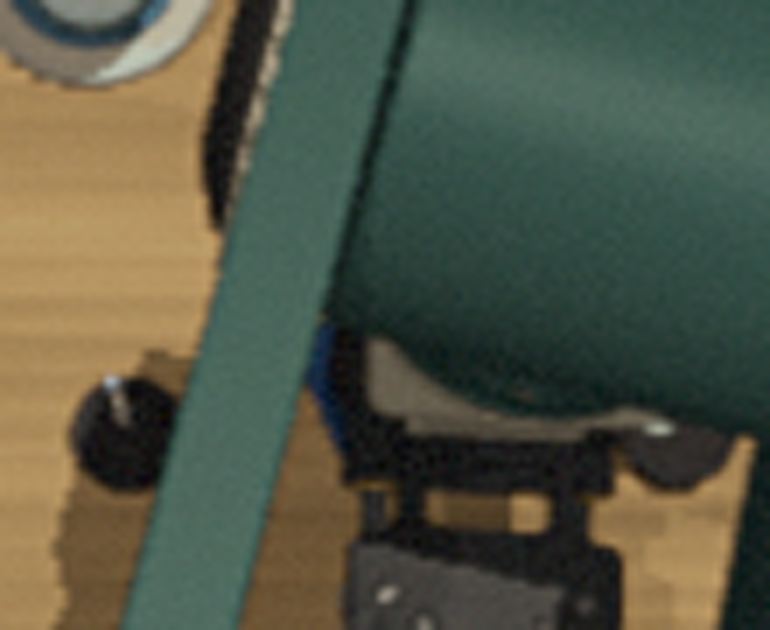

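```bash
python3 - <<'E'
from h import *
c=pickle.load(open("w3.pkl","rb")); P=cloud(c)
crop(c,150,180,420,380,2.9,"w3c.png")
w=pickle.load(open("w1.pkl","rb"));
E=c["extrinsics"]
for n,c,ps in [("w3",c,[(225,255),(215,290),(343,255),(355,290),(233,255),(333,255)]),("w1",w,[(178,262),(385,262),(165,280),(400,280)])]:
  P=cloud(c)
  for u,v in ps: print(n,u,v,P[v,u].round(4))
E
```

```text
w3 225 255 [ 0.5425 -0.1151  0.1432]
w3 215 290 [ 0.5433 -0.1163  0.174 ]
w3 343 255 [ 0.5951 -0.1178  0.1424]
w3 355 290 [ 0.5941 -0.118   0.1753]
w3 233 255 [ 0.5231 -0.1729 -0.0011]
w3 333 255 [ 0.5908 -0.1183  0.1408]
w1 178 262 [ 0.5213 -0.1394  0.1863]
w1 385 262 [ 0.6055 -0.1013  0.1851]
w1 165 280 [ 0.5211 -0.1398  0.2039]
w1 400 280 [ 0.6052 -0.1     0.2059]
```

View pics/w3c.png

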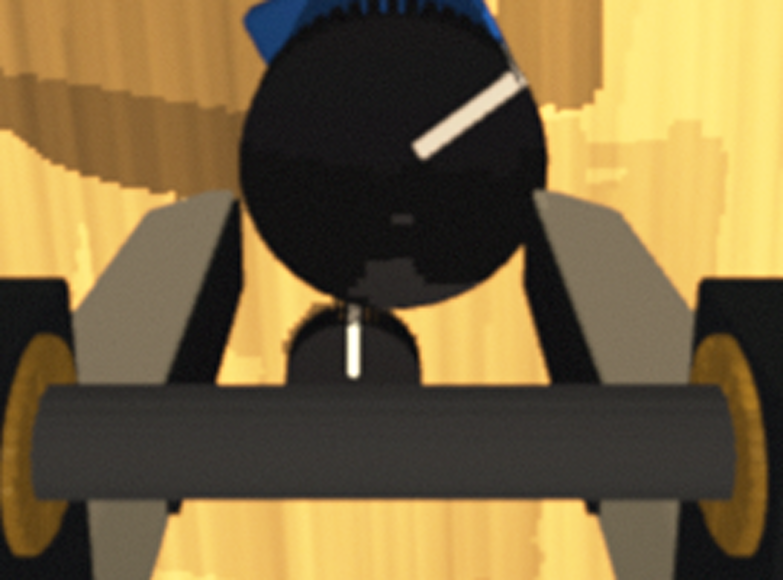

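```bash
python3 - <<'E'
from h import *
c=pickle.load(open("w3.pkl","rb"))
for u,v in [(231,246),(336,246)]:
  for y in (-.117,-.1189,-.1264,-.134):
    o,d=ray(c,u,v); print(u,v,y,(o+d*(y-o[1])/d[1]).round(4))
P=cloud(c)
for v in range(244,300,6):
  print(v,[P[v,u].round(3).tolist() for u in (222,228,231,340,346)])
E
```

```text
231 246 -0.117 [ 0.5429 -0.117   0.127 ]
231 246 -0.1189 [ 0.5421 -0.1189  0.1218]
231 246 -0.1264 [ 0.5388 -0.1264  0.1017]
231 246 -0.134 [ 0.5355 -0.134   0.0812]
336 246 -0.117 [ 0.5932 -0.117   0.1332]
336 246 -0.1189 [ 0.5939 -0.1189  0.1282]
336 246 -0.1264 [ 0.5966 -0.1264  0.1088]
336 246 -0.134 [ 0.5993 -0.134   0.0891]
244 [[0.515, -0.162, -0.0], [0.52, -0.162, -0.0], [0.522, -0.163, -0.002], [0.615, -0.167, -0.0], [0.62, -0.167, -0.001]]
250 [[0.54, -0.115, 0.138], [0.543, -0.115, 0.136], [0.544, -0.116, 0.134], [0.594, -0.117, 0.137], [0.597, -0.118, 0.137]]
256 [[0.542, -0.114, 0.146], [0.544, -0.116, 0.141], [0.544, -0.118, 0.138], [0.593, -0.117, 0.145], [0.596, -0.117, 0.145]]
262 [[0.542, -0.115, 0.151], [0.544, -0.117, 0.147], [0.544, -0.121, 0.138], [0.592, -0.117, 0.152], [0.595, -0.118, 0.15]]
268 [[0.543, -0.116, 0.154], [0.544, -0.119, 0.149], [0.544, -0.123, 0.139], [0.592, -0.119, 0.155], [0.594, -0.117, 0.158]]
274 [[0.544, -0.116, 0.16], [0.544, -0.122, 0.149], [0.544, -0.126, 0.14], [0.591, -0.118, 0.161], [0.593, -0.118, 0.163]]
280 [[0.544, -0.117, 0.164], [0.544, -0.124, 0.149], [0.544, -0.128, 0.141], [0.591, -0.121, 0.161], [0.592, -0.118, 0.167]]
286 [[0.544, -0.12, 0.164], [0.544, -0.126, 0.151], [0.544, -0.131, 0.142], [0.591, -0.122, 0.163], [0.592, -0.119, 0.17]]
292 [[0.544, -0.122, 0.165], [0.544, -0.129, 0.151], [0.519, -0.208, -0.001], [0.591, -0.125, 0.163], [0.591, -0.119, 0.175]]
298 [[0.544, -0.124, 0.166], [0.544, -0.132, 0.151], [0.518, -0.213, 0.001], [0.59, -0.127, 0.165], [0.591, -0.121, 0.176]]
```

```bash
python3 - <<'E'
from h import *
import glob
for f,tz in [("w1.pkl",.1712),("wrist0.pkl",.2155),("w3.pkl",.129)]:
  c=pickle.load(open(f,"rb")); P=cloud(c)
  R=c["extrinsics"]
  Z=[]
  for x0,x1 in [(90,260),(300,480)]:
    Q=P[235:275,x0:x1]; D=c["depth"][235:275,x0:x1]; m=(D<.30)&(D>.05); Z.append((D[m].min(),D[m].max(), Q[m][:,2].min()-tz, np.percentile(Q[m][:,2],3)-tz))
  print(f,Z)
E
```

```text
w1.pkl [(np.float32(0.14447665), np.float32(0.26186028), np.float64(-0.07827103310541753), np.float64(-0.07665780122664047)), (np.float32(0.14463297), np.float32(0.263825), np.float64(-0.0781602262922807), np.float64(-0.07711481414745769))]
wrist0.pkl [(np.float32(0.14478596), np.float32(0.17989625), np.float64(0.001167977314889157), np.float64(0.0035168685782724085)), (np.float32(0.1441974), np.float32(0.1796783), np.float64(0.0008833468188014781), np.float64(0.003696892730060658))]
w3.pkl [(np.float32(0.14458212), np.float32(0.2225952), np.float64(-0.036672722426173754), np.float64(-0.0351497266511933)), (np.float32(0.1444973), np.float32(0.22117807), np.float64(-0.03614458537175233), np.float64(-0.035162563002225505))]
```

The wrist depth puts the fingertips about level with the reported TCP, not 25 mm ahead of it. My first grip therefore closed on the lid's top edge and slid off. The cup has not moved noticeably. I'll re-open, turn back and go about 25 mm deeper, watching the force.

Call:
play_rows(steps=[{"xyz":[0,0,0],"turn":-7,"grip":1},{"xyz":[0,0,0],"turn":-7,"grip":1},{"xyz":[0,0,0],"turn":-7,"grip":1},{"xyz":[0,0,0],"turn":-6.5,"grip":1},{"xyz":[0,0,0],"turn":0,"grip":1}])

```text
t: 5.55
ee_pos: [0.5674, -0.1264, 0.1292]
tool_rot: [[-0.0, 0.907, 0.42], [0.0, 0.42, -0.907], [-1.0, -0.0, -0.0]]
force: [-0.3, 0.1, -0.2]
width: 0.0819
```

Call:
play_rows(steps=[{"xyz":[2,0,0],"turn":0,"grip":1},{"xyz":[1.5,0,0],"turn":0,"grip":1},{"xyz":[1,0,0],"turn":0,"grip":1},{"xyz":[0,0,0],"turn":0,"grip":1}])

```text
t: 5.95
ee_pos: [0.5667, -0.1262, 0.0825]
tool_rot: [[-0.003, 0.909, 0.417], [0.001, 0.417, -0.909], [-1.0, -0.002, -0.002]]
force: [-0.7, 0.4, 0.1]
width: 0.0934
```

Call:
play_rows(steps=[{"xyz":[1,0,0],"turn":0,"grip":1},{"xyz":[0.8,0,0],"turn":0,"grip":1},{"xyz":[0,0,0],"turn":0,"grip":1}])

```text
t: 6.25
ee_pos: [0.567, -0.1263, 0.065]
tool_rot: [[-0.001, 0.909, 0.417], [0.0, 0.417, -0.909], [-1.0, -0.001, -0.001]]
force: [0.3, -0.2, -0.7]
width: 0.0927
```

Call:
play_rows(steps=[{"xyz":[0,0,0],"turn":0,"grip":0.4},{"xyz":[0,0,0],"turn":0,"grip":0.4},{"xyz":[0,0,0],"turn":0,"grip":0.4},{"xyz":[0,0,0],"turn":0,"grip":0.4},{"xyz":[0,0,0],"turn":0,"grip":0.4}], grip_force=25)

```text
t: 6.75
ee_pos: [0.5677, -0.1264, 0.0666]
tool_rot: [[0.001, 0.909, 0.417], [-0.0, 0.417, -0.909], [-1.0, 0.001, 0.0]]
force: [0.8, 0.5, 1.2]
width: 0.0625
```

Call:
play_rows(steps=[{"xyz":[-0.5,0,0],"turn":0,"grip":0.4},{"xyz":[-1.5,0,0],"turn":0,"grip":0.4},{"xyz":[-2,0,0],"turn":0,"grip":0.4},{"xyz":[0,0,0],"turn":0,"grip":0.4}])

```text
t: 7.15
ee_pos: [0.5686, -0.1268, 0.1097]
tool_rot: [[0.004, 0.909, 0.417], [-0.001, 0.417, -0.909], [-1.0, 0.003, 0.003]]
force: [0.5, -0.1, -3.3]
width: 0.0624
```

```bash
python3 - <<'E'
from station import *
from h import *
s=state(); print(s["force"],s["wrist_torque"],s["width"],s["ee_pos"],s["tool_rot"].round(3).tolist())
for n in ["wrist","scene"]:
  c=capture(n); pickle.dump(c,open(n+"4.pkl","wb")); cv2.imwrite(f"pics/{n}4.png",c["pixels"][:,:,::-1])
  if n=="scene": crop(c,130,120,290,280,5,"scene4c.png")
E
```

```text
[ 0.53795167 -0.10177534 -3.27472633] [-0.02758297 -0.01120746 -0.03646929] 0.06236593909104266 [ 0.56861975 -0.12678787  0.10974744] [[0.004, 0.909, 0.417], [-0.001, 0.417, -0.909], [-1.0, 0.003, 0.003]]
```

View pics/wrist4.png

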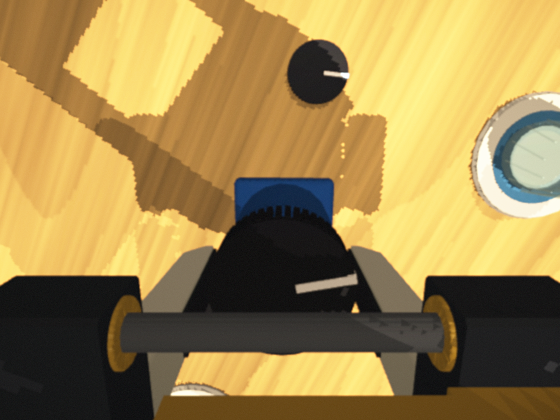

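View pics/scene4c.png

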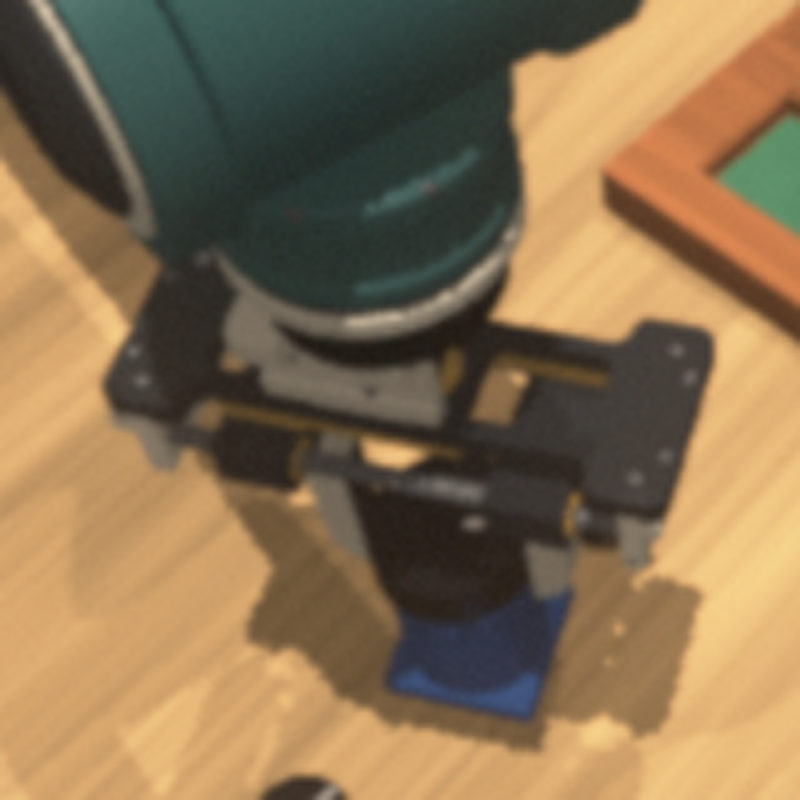

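The cup is lifted (3.3 N, jaws at 62.4 mm). I'll carry it at this height to the front of the caddy's low side and align it with the caddy.

Call:
play_rows(steps=[{"xyz":[0,0,0],"turn":7,"grip":0.4},{"xyz":[0,0,0],"turn":7,"grip":0.4},{"xyz":[0,0,0],"turn":7,"grip":0.4},{"xyz":[0,0,0],"turn":6.5,"grip":0.4},{"xyz":[0,0,0],"turn":0,"grip":0.4}])

```text
t: 7.75
ee_pos: [0.567, -0.1263, 0.1052]
tool_rot: [[-0.001, 0.999, -0.051], [0.0, -0.051, -0.999], [-1.0, -0.001, -0.0]]
force: [-0.4, -0.1, -4.1]
width: 0.0626
```

Call:
play_rows(steps=[{"xyz":[0,-1.2,-2.5],"turn":0,"grip":0.4},{"xyz":[0,-1.7,-3.8],"turn":0,"grip":0.4},{"xyz":[0,-1.7,-3.8],"turn":0,"grip":0.4},{"xyz":[0,-1.7,-3.8],"turn":0,"grip":0.4},{"xyz":[0,-1.2,-2.7],"turn":0,"grip":0.4}])

```text
t: 8.25
ee_pos: [0.4994, 0.0449, 0.1057]
tool_rot: [[-0.001, 0.999, -0.045], [0.0, -0.045, -0.999], [-1.0, -0.001, -0.0]]
force: [0.5, 0.9, -2.5]
width: 0.0628
```

Call:
play_rows(steps=[{"xyz":[1,0,0],"turn":0,"grip":0.4},{"xyz":[1.5,0,0],"turn":0,"grip":0.4},{"xyz":[0,0,0],"turn":0,"grip":0.4}])

```text
t: 8.55
ee_pos: [0.4996, 0.0425, 0.0784]
tool_rot: [[-0.004, 0.999, -0.048], [-0.0, -0.048, -0.999], [-1.0, -0.004, 0.001]]
force: [-1.2, -0.6, -4.0]
width: 0.0627
```

```bash
cat > snap.py <<'E'
import sys
from station import *
from h import *
k=sys.argv[1]
s=state(); print(s["t"],s["force"].round(2),s["wrist_torque"].round(3),s["width"].round(4),s["ee_pos"].round(4),s["tool_rot"].round(3).tolist(),s["joint_positions"].round(1))
for n in sys.argv[2:]:
  c=capture(n); pickle.dump(c,open(n+k+".pkl","wb")); cv2.imwrite(f"pics/{n}{k}.png",c["pixels"][:,:,::-1])
E
python3 snap.py 5 wrist scene
```

```text
Traceback (most recent call last):
  File "snap.py", line 5, in <module>
    s=state(); print(s["t"],s["force"].round(2),s["wrist_torque"].round(3),s["width"].round(4),s["ee_pos"].round(4),s["tool_rot"].round(3).tolist(),s["joint_positions"].round(1))
                                                                           ^^^^^^^^^^^^^^^^
AttributeError: 'float' object has no attribute 'round'
```

```bash
sed -i 's/s\["width"\].round(4)/round(s["width"],4)/' snap.py; python3 snap.py 5 wrist scene
```

```text
8.55 [-1.16 -0.65 -4.03] [-0.091  0.144  0.   ] 0.0627 [0.4996 0.0425 0.0784] [[-0.004, 0.999, -0.048], [-0.0, -0.048, -0.999], [-1.0, -0.004, 0.001]] [  2.  -11.2 112.9  -0.   78.5   4.7]
```

View pics/wrist5.png

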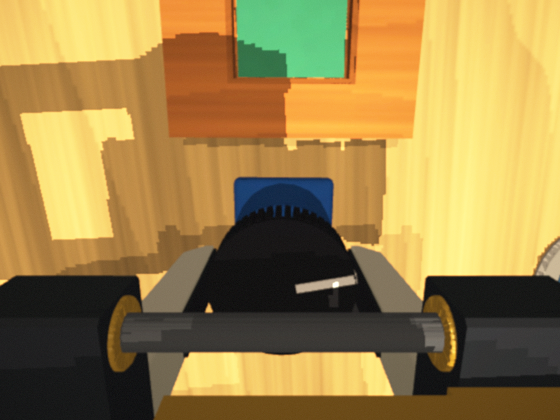

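View pics/scene5.png

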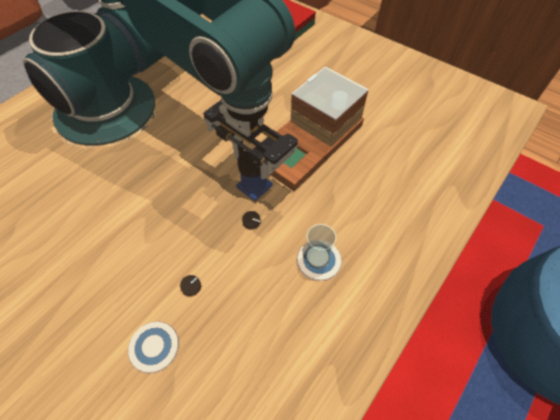

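The wrist view shows the cup's foot (235–333, 180) square to the caddy's edge at row 137, about 25 mm short of it. I'll push forward slowly so the foot stops on the caddy side and the cup pivots.

Call:
play_rows(steps=[{"xyz":[0,0,-1.5],"turn":0,"grip":0.4},{"xyz":[0,0,-1.0],"turn":0,"grip":0.4},{"xyz":[0,0,-0.8],"turn":0,"grip":0.4},{"xyz":[0,0,-0.7],"turn":0,"grip":0.4},{"xyz":[0,0,0],"turn":0,"grip":0.4}])

```text
t: 9.15
ee_pos: [0.5029, 0.0837, 0.0814]
tool_rot: [[0.0, 0.999, -0.048], [-0.0, -0.048, -0.999], [-1.0, 0.0, 0.0]]
force: [0.4, -2.7, -4.2]
width: 0.0626
```

```bash
python3 snap.py 6 wrist
```

```text
9.15 [ 0.44 -2.71 -4.19] [-0.697 -0.129  0.011] 0.0626 [0.5029 0.0837 0.0814] [[0.0, 0.999, -0.048], [-0.0, -0.048, -0.999], [-1.0, 0.0, 0.0]] [  6.6 -10.3 111.9  -0.   78.5   9.4]
```

View pics/wrist6.png

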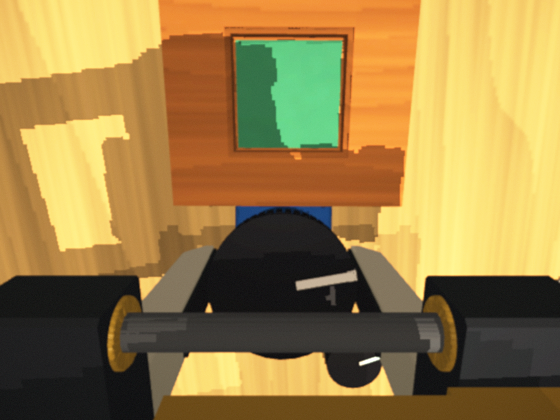

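Call:
play_rows(steps=[{"xyz":[0,0,-0.8],"turn":0,"grip":0.4},{"xyz":[0,0,-0.8],"turn":0,"grip":0.4},{"xyz":[0,0,-0.8],"turn":0,"grip":0.4},{"xyz":[0,0,-0.5],"turn":0,"grip":0.4},{"xyz":[0,0,0],"turn":0,"grip":0.4}])

```text
t: 9.7
ee_pos: [0.5041, 0.1126, 0.0811]
tool_rot: [[-0.0, 0.999, -0.049], [0.0, -0.049, -0.999], [-1.0, -0.0, -0.0]]
force: [-0.4, -4.5, -1.7]
width: 0.0622
```

```bash
python3 snap.py 7 wrist scene; python3 -c "
from h import *
c=pickle.load(open('scene7.pkl','rb')); crop(c,180,80,320,220,5,'scene7c.png')
c=pickle.load(open('wrist7.pkl','rb'));P=cloud(c)
Q=P[200:310,205:360].reshape(-1,3);D=c['depth'][200:310,205:360].ravel();I=c['pixels'][200:310,205:360].reshape(-1,3).max(1);Q=Q[(I<50)&(D<.35)&(Q[:,2]<.135)&(Q[:,2]>.06)&(abs(Q[:,0]-.503)<.02)]
A=Q-Q.mean(0);w=np.linalg.svd(A,full_matrices=0);print(len(Q),Q.mean(0),w[1],w[2][2],np.degrees(np.arccos(abs(w[2][2][2]))))
"
```

```text
9.7 [-0.36 -4.51 -1.71] [-0.756  0.042  0.018] 0.0622 [0.5041 0.1126 0.0811] [[-0.0, 0.999, -0.049], [0.0, -0.049, -0.999], [-1.0, -0.0, -0.0]] [  9.8  -9.4 111.1   0.   78.3  12.6]
8318 [0.50273925 0.12264315 0.10326045] [1.05594301 1.01400341 0.05783341] [0.02572335 0.53597348 0.84384284] 32.451832910482004
```

View pics/wrist7.png

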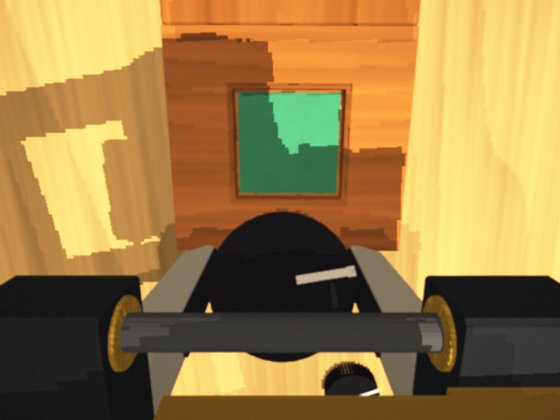

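View pics/scene7c.png

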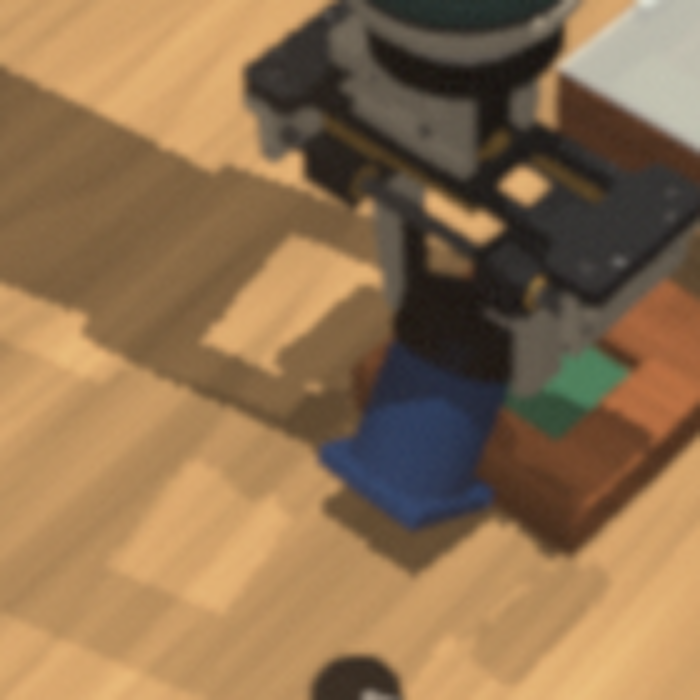

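Tilt is now 32° by a plane fit on the lid's top, and the foot is off the table. A little more push, then a firmer grip, lift and hold.

Call:
play_rows(steps=[{"xyz":[0,0,-0.6],"turn":0,"grip":0.4},{"xyz":[0,0,-0.3],"turn":0,"grip":0.4},{"xyz":[0,0,0],"turn":0,"grip":0.4}])

```text
t: 10.1
ee_pos: [0.5046, 0.1213, 0.0812]
tool_rot: [[-0.0, 0.999, -0.049], [0.0, -0.049, -0.999], [-1.0, -0.0, -0.0]]
force: [-0.2, -1.8, -2.2]
width: 0.0625
```

Call:
play_rows(steps=[{"xyz":[-0.5,0,0],"turn":0,"grip":0.4},{"xyz":[-1,0,0],"turn":0,"grip":0.4},{"xyz":[-0.5,0,0],"turn":0,"grip":0.4},{"xyz":[0,0,0],"turn":0,"grip":0.4}], grip_force=40)

```text
t: 10.5
ee_pos: [0.5052, 0.1212, 0.1027]
tool_rot: [[0.002, 0.999, -0.05], [0.001, -0.05, -0.999], [-1.0, 0.002, -0.001]]
force: [0.9, 0.7, -3.6]
width: 0.0624
```

```bash
cat > tilt.py <<'E'
import sys
from station import *
from h import *
s=state(); p=s["ee_pos"]; print(s["t"],s["force"].round(2),s["ee_pos"].round(4),round(s["width"],4))
c=capture("wrist");P=cloud(c); cv2.imwrite(f"pics/wt{sys.argv[1]}.png",c["pixels"][:,:,::-1])
R=s["tool_rot"]
q=(P[200:310,205:360].reshape(-1,3)-p)@R
I=c['pixels'][200:310,205:360].reshape(-1,3).max(1)
# on lid: in tool frame x -0.06..0.02
m=(I<60)&(q[:,0]>-.065)&(q[:,0]<.0)&(abs(q[:,1])<.02)&(abs(q[:,2])<.04)
q=q[m];A=q-np.median(q,0);
for _ in range(3):
  n=np.linalg.svd(A-A.mean(0),full_matrices=0)[2][2]; d=abs((A-A.mean(0))@n); A=A[d<max(.0015,np.percentile(d,80))]
n=R@n; n*=np.sign(n[2]); print(len(A),"normal",n.round(3),"tilt",np.degrees(np.arccos(n[2])).round(1))
E
python3 tilt.py 8
```

```text
10.5 [ 0.87  0.73 -3.55] [0.5052 0.1212 0.1027] 0.0624
8081 normal [0.026 0.582 0.813] tilt 35.6
```

View pics/wt8.png

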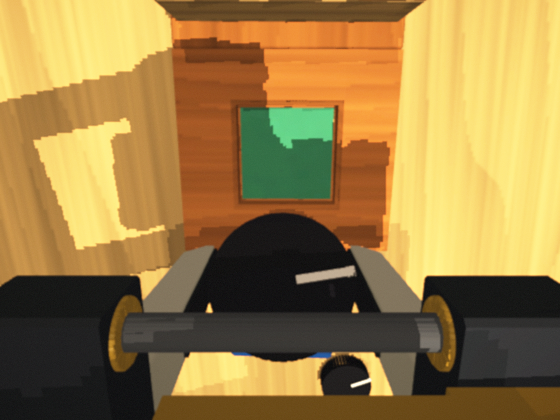

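Call:
play_rows(steps=[{"xyz":[0,0,0],"turn":0,"grip":0.4},{"xyz":[0,-0.5,1.2],"turn":0,"grip":0.4},{"xyz":[0,-1.2,3],"turn":0,"grip":0.4},{"xyz":[0,-1.0,2.5],"turn":0,"grip":0.4},{"xyz":[0,-0.3,1],"turn":0,"grip":0.4}])

```text
t: 11.05
ee_pos: [0.4696, 0.0436, 0.1009]
tool_rot: [[-0.001, 0.999, -0.05], [-0.0, -0.05, -0.999], [-1.0, -0.0, 0.0]]
force: [0.1, 0.2, -4.1]
width: 0.0624
```

Call:
play_rows(steps=[{"xyz":[0,0,0],"turn":0,"grip":0.4},{"xyz":[1.3,0,0],"turn":0,"grip":0.4},{"xyz":[1.1,0,0],"turn":0,"grip":0.4},{"xyz":[0,0,0],"turn":0,"grip":0.4}], grip_force=40)

```text
t: 11.45
ee_pos: [0.4699, 0.0461, 0.0746]
tool_rot: [[-0.004, 0.999, -0.049], [-0.0, -0.049, -0.999], [-1.0, -0.004, 0.0]]
force: [-0.3, 0.3, -4.7]
width: 0.0621
```

```bash
python3 tilt.py 9
```

```text
11.45 [-0.31  0.25 -4.66] [0.4699 0.0461 0.0746] 0.0621
8082 normal [0.029 0.584 0.812] tilt 35.7
```

Tilt held at 35.7°, so the tumble step has well over 0.2 s. Now I'll ease the grip just above the table so the cup swings upright.

Call:
play_rows(steps=[{"xyz":[0,0,0],"turn":0,"grip":0.4},{"xyz":[0,0,0],"turn":0,"grip":0.4},{"xyz":[0,0,0],"turn":0,"grip":0.4}], grip_force=12)

```text
t: 11.8
ee_pos: [0.471, 0.0457, 0.0776]
tool_rot: [[0.0, 0.999, -0.049], [0.0, -0.049, -0.999], [-1.0, 0.0, -0.0]]
force: [0.2, -0.8, -3.7]
width: 0.0627
```

```bash
python3 tilt.py 10
```

```text
11.8 [ 0.19 -0.76 -3.71] [0.471  0.0457 0.0776] 0.0627
7621 normal [0.001 0.215 0.977] tilt 12.4
```

Call:
play_rows(steps=[{"xyz":[0,0,0],"turn":0,"grip":0.4},{"xyz":[0,0,0],"turn":0,"grip":0.4},{"xyz":[0,0,0],"turn":0,"grip":0.4}], grip_force=6)

```text
t: 12.15
ee_pos: [0.4709, 0.0455, 0.0773]
tool_rot: [[0.0, 0.999, -0.05], [-0.0, -0.05, -0.999], [-1.0, 0.0, 0.0]]
force: [0.4, 0.1, -4.8]
width: 0.0627
```

```bash
python3 tilt.py 11
```

```text
12.15 [ 0.38  0.14 -4.84] [0.4709 0.0455 0.0773] 0.0627
7484 normal [0.003 0.2   0.98 ] tilt 11.5
```

View pics/wt11.png

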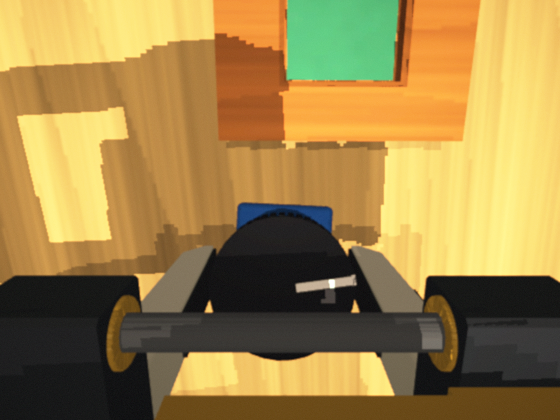

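Call:
play_rows(steps=[{"xyz":[0.5,0,0],"turn":0,"grip":0.4},{"xyz":[0.4,0,0],"turn":0,"grip":0.4},{"xyz":[0.2,0,0],"turn":0,"grip":0.4},{"xyz":[0,0,0],"turn":0,"grip":0.4},{"xyz":[0,0,0],"turn":0,"grip":0.4}], grip_force=5)

```text
t: 12.7
ee_pos: [0.4713, 0.0454, 0.0666]
tool_rot: [[0.001, 0.999, -0.05], [-0.0, -0.05, -0.999], [-1.0, 0.001, 0.0]]
force: [1.9, -1.1, 3.6]
width: 0.0628
```

```bash
python3 tilt.py 12
```

```text
12.7 [ 1.92 -1.11  3.65] [0.4713 0.0454 0.0666] 0.0628
5992 normal [0.008 0.169 0.986] tilt 9.8
```

Call:
play_rows(steps=[{"xyz":[0,0,0],"turn":0,"grip":0.9},{"xyz":[0,0,0],"turn":0,"grip":0.9},{"xyz":[0,0,0],"turn":0,"grip":0.9}], grip_force=25)

```text
t: 13.05
ee_pos: [0.4706, 0.0456, 0.066]
tool_rot: [[-0.001, 0.999, -0.049], [0.0, -0.049, -0.999], [-1.0, -0.001, -0.0]]
force: [-0.4, 0.2, 0.2]
width: 0.0813
```

```bash
python3 tilt.py 13
```

```text
13.05 [-0.35  0.19  0.23] [0.4706 0.0456 0.066 ] 0.0813
2833 normal [0.007 0.262 0.965] tilt 15.2
```

View pics/wt13.png

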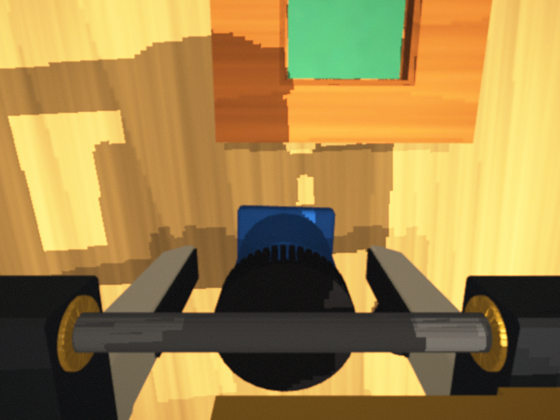

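The cup stands upright again. The lid sits about 15 mm back in tool z (lid now around (285,320)). I'll rise and re-measure.

Call:
play_rows(steps=[{"xyz":[-2,0,0],"turn":0,"grip":1},{"xyz":[-3.5,0,0.5],"turn":0,"grip":1},{"xyz":[-2,0,2.0],"turn":0,"grip":1},{"xyz":[0,0,0],"turn":0,"grip":1}])

```text
t: 13.5
ee_pos: [0.4706, 0.0195, 0.1441]
tool_rot: [[0.004, 0.999, -0.05], [-0.0, -0.05, -0.999], [-1.0, 0.004, 0.0]]
force: [0.7, 0.8, -0.4]
width: 0.0927
```

```bash
cat > meas.py <<'E'
import sys
from station import *
from h import *
s=state(); p=s["ee_pos"];R=s["tool_rot"]
c=capture("wrist");P=cloud(c); pickle.dump(c,open("wm.pkl","wb")); cv2.imwrite(f"pics/wm{sys.argv[1]}.png",c["pixels"][:,:,::-1])
z0,z1=float(sys.argv[2]),float(sys.argv[3])
I=c['pixels'].max(2); m=(P[...,2]>z0)&(P[...,2]<z1)&(c["depth"]>.17)
m[300:]=0 if len(sys.argv)>4 else m[300:]
Q=P[m]; print(s["t"],p.round(4),len(Q),Q.mean(0).round(4)); (cx,cy),r=cv2.minEnclosingCircle(Q[:,:2].astype(np.float32)); print("lid",cx,cy,r)
d=np.array([cx,cy,p[2]])-p; print("delta tool",(R.T@d).round(4))
A=Q[np.hypot(Q[:,0]-cx,Q[:,1]-cy)<.026]; n=np.linalg.svd(A-A.mean(0),full_matrices=0)[2][2]; print("normal",n.round(3))
E
python3 meas.py 14 .085 .105
```

```text
13.5 [0.4706 0.0195 0.1441] 7902 [0.4707 0.0291 0.0947]
lid 0.4704737961292267 0.02759910561144352 0.03145545348525047
delta tool [-0.     -0.0005 -0.0081]
normal [-0.001 -0.     1.   ]
```

View pics/wm14.png

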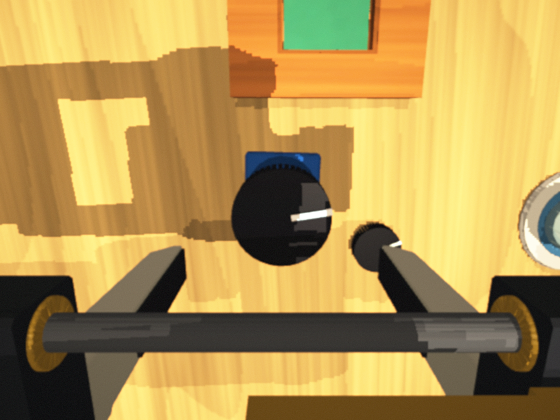

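```bash
python3 -c "
from h import *
c=pickle.load(open('wm.pkl','rb')); crop(c,215,80,345,190,6,'wm14c.png')
"
```

```text
(no output)
```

View pics/wm14c.png

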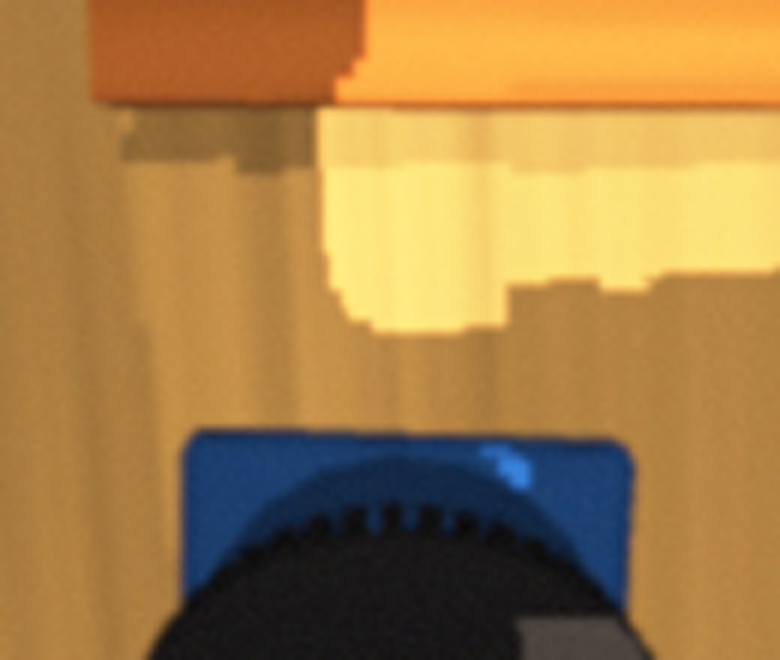

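The foot edge (slope 1.2°) is within about 1° of the caddy edge. I'll grip again at the same depth.

Call:
play_rows(steps=[{"xyz":[1,0,-0.4],"turn":0,"grip":1},{"xyz":[2,0,-0.3],"turn":0,"grip":1},{"xyz":[2.5,0,0],"turn":0,"grip":1},{"xyz":[1.9,0,0],"turn":0,"grip":1},{"xyz":[0,0,0],"turn":0,"grip":1}])

```text
t: 14.05
ee_pos: [0.4677, 0.0283, 0.0628]
tool_rot: [[-0.006, 0.999, -0.049], [0.0, -0.049, -0.999], [-1.0, -0.006, 0.0]]
force: [1.0, 0.4, 0.4]
width: 0.0931
```

Call:
play_rows(steps=[{"xyz":[0,0,0],"turn":0,"grip":0.4},{"xyz":[0,0,0],"turn":0,"grip":0.4},{"xyz":[0,0,0],"turn":0,"grip":0.4},{"xyz":[0,0,0],"turn":0,"grip":0.4},{"xyz":[0,0,0],"turn":0,"grip":0.4}], grip_force=30)

```text
t: 14.55
ee_pos: [0.4703, 0.0276, 0.0678]
tool_rot: [[0.001, 0.999, -0.05], [-0.0, -0.05, -0.999], [-1.0, 0.001, -0.0]]
force: [1.5, -0.1, 1.9]
width: 0.0621
```

Call:
play_rows(steps=[{"xyz":[-0.5,0,0],"turn":0,"grip":0.4},{"xyz":[-2,0,0],"turn":0,"grip":0.4},{"xyz":[-2.5,0,0],"turn":0,"grip":0.4},{"xyz":[-0.8,0,0],"turn":0,"grip":0.4},{"xyz":[0,0,0],"turn":0,"grip":0.4}])

```text
t: 15.05
ee_pos: [0.4703, 0.0276, 0.1261]
tool_rot: [[0.002, 0.999, -0.049], [0.0, -0.049, -0.999], [-1.0, 0.002, -0.0]]
force: [0.2, 0.0, -4.3]
width: 0.0622
```

Call:
play_rows(steps=[{"xyz":[0,0.5,-2],"turn":-1,"grip":0.4},{"xyz":[0,0.9,-4],"turn":0,"grip":0.4},{"xyz":[0,0.9,-4],"turn":0,"grip":0.4},{"xyz":[0,0.7,-2.8],"turn":0,"grip":0.4},{"xyz":[0,0.2,-1],"turn":0,"grip":0.4}])

```text
t: 15.55
ee_pos: [0.5064, 0.1665, 0.1234]
tool_rot: [[-0.002, 1.0, -0.03], [-0.0, -0.03, -1.0], [-1.0, -0.002, 0.0]]
force: [0.6, 0.1, -3.8]
width: 0.0622
```

Call:
play_rows(steps=[{"xyz":[0.5,0,0],"turn":0,"grip":0.4},{"xyz":[0.5,0,0],"turn":0,"grip":0.4},{"xyz":[0,0,0],"turn":0,"grip":0.4}])

```text
t: 15.85
ee_pos: [0.506, 0.1632, 0.1138]
tool_rot: [[-0.002, 0.999, -0.033], [-0.001, -0.033, -0.999], [-1.0, -0.002, 0.001]]
force: [-0.5, 0.3, -4.4]
width: 0.0621
```

```bash
python3 snap.py 15 wrist scene; python3 -c "
from h import *
c=pickle.load(open('scene15.pkl','rb')); crop(c,220,70,360,210,5,'scene15c.png')
c=pickle.load(open('wrist15.pkl','rb')); crop(c,150,60,420,262,2.9,'wrist15c.png')"
```

```text
15.85 [-0.47  0.26 -4.42] [-0.107  0.139  0.039] 0.0621 [0.506  0.1632 0.1138] [[-0.002, 0.999, -0.033], [-0.001, -0.033, -0.999], [-1.0, -0.002, 0.001]] [ 15.1  -8.7 107.3  -0.   81.5  17. ]
```

View pics/wrist15c.png

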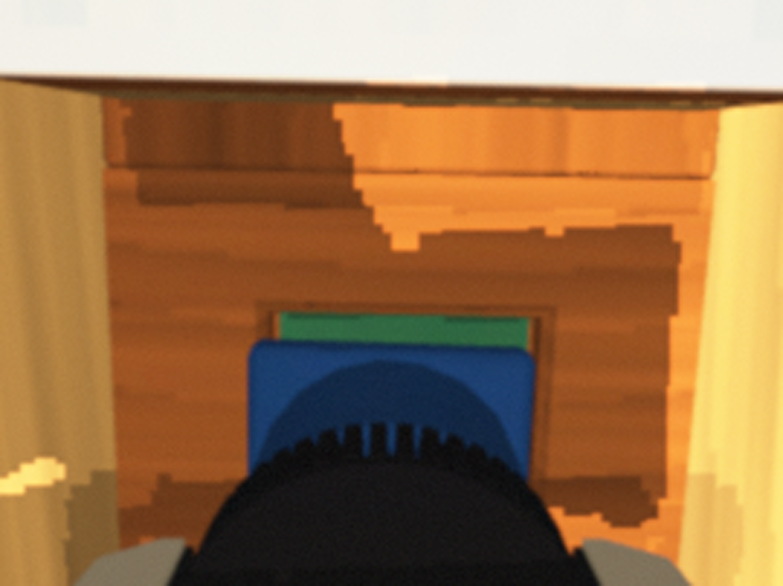

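View pics/scene15c.png

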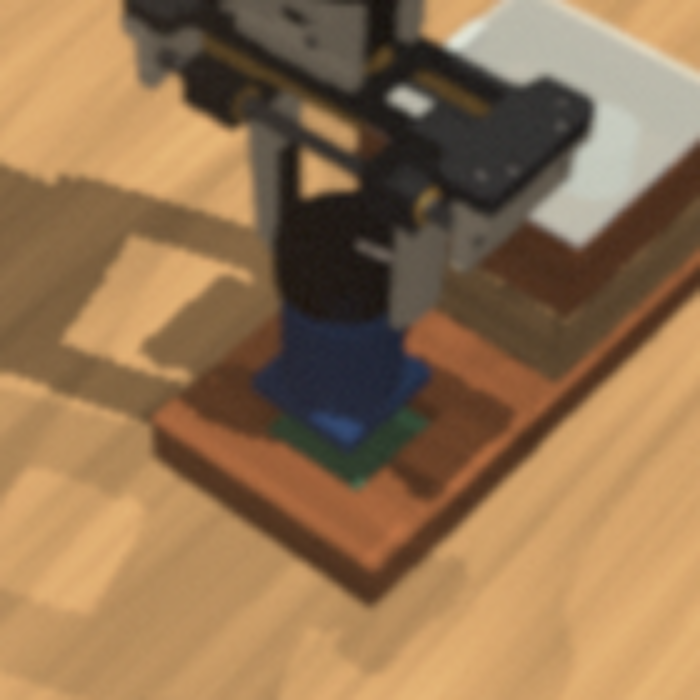

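```bash
python3 -c "
from h import *
c=pickle.load(open('wrist15.pkl','rb')); f=lambda u,v,z:atz(c,150+u/2.9,60+v/2.9,z)[:2]
a,b=f(249,345,.058),f(534,352,.058); w0,w1=f(258,303,.03),f(554,309,.03)
r=np.radians(-3);X=np.array([np.cos(r),np.sin(r)]);Y=np.array([-X[1],X[0]])
print(a,b,w0,w1,np.linalg.norm(b-a),np.linalg.norm(w1-w0),np.degrees(np.arctan2(*(b-a)[::-1])),np.degrees(np.arctan2(*(w1-w0)[::-1])))
print('foot c',(a+b)/2-.031*Y,'well c',(w0+w1)/2-.0355*Y)
P=cloud(c);Q=P[100:262,180:400].reshape(-1,3)
F=Q[(abs(Q[:,2]-.058)<.003)]; print('foot',F.min(0),F.max(0))
W=Q[abs(Q[:,2]-.016)<.003]; print('well floor x',np.percentile(W[:,0],[1,99]),W[:,1].max())
"
```

```text
[0.47885462 0.19567789] [0.53891954 0.19218569] [0.47790964 0.20052536] [0.5473818  0.19680099] 0.060166358287110616 0.06957191594023365 -3.3274530642550806 -3.068665290997836
foot c [0.50726467 0.16297427] well c [0.51078779 0.16321183]
foot [0.47601199 0.16357618 0.05500203] [0.53863505 0.19582934 0.06097937]
well floor x [0.47978586 0.54399801] 0.19672815830941145
```

The wrist picture shows the foot's front edge at crop (249–534, 348) and the well's chamfer edge at (258–554, 306). They are parallel, and the foot needs +4 mm in x and nothing in y. I'll correct that and lower slowly.

Call:
play_rows(steps=[{"xyz":[0,0.4,0],"turn":0,"grip":0.4},{"xyz":[0.6,0,0],"turn":0,"grip":0.4},{"xyz":[0.5,0,0],"turn":0,"grip":0.4},{"xyz":[0.3,0,0],"turn":0,"grip":0.4},{"xyz":[0,0,0],"turn":0,"grip":0.4}])

```text
t: 16.45
ee_pos: [0.5104, 0.1642, 0.1005]
tool_rot: [[-0.001, 0.999, -0.032], [-0.0, -0.032, -0.999], [-1.0, -0.001, 0.0]]
force: [0.3, 0.4, -3.9]
width: 0.0623
```

Call:
play_rows(steps=[{"xyz":[0.4,0,0],"turn":0,"grip":0.4},{"xyz":[0.4,0,0],"turn":0,"grip":0.4},{"xyz":[0,0,0],"turn":0,"grip":0.4}])

```text
t: 16.75
ee_pos: [0.5104, 0.1642, 0.0925]
tool_rot: [[-0.001, 0.999, -0.032], [-0.0, -0.032, -0.999], [-1.0, -0.001, 0.0]]
force: [-0.2, -0.1, -4.9]
width: 0.0622
```

Call:
play_rows(steps=[{"xyz":[0.4,0,0],"turn":0,"grip":0.4},{"xyz":[0.3,0,0],"turn":0,"grip":0.4},{"xyz":[0.2,0,0],"turn":0,"grip":0.4},{"xyz":[0.1,0,0],"turn":0,"grip":0.4},{"xyz":[0,0,0],"turn":0,"grip":0.4}])

```text
t: 17.25
ee_pos: [0.5109, 0.1642, 0.0837]
tool_rot: [[0.001, 0.999, -0.032], [0.0, -0.032, -0.999], [-1.0, 0.001, -0.0]]
force: [-0.5, -0.9, 2.2]
width: 0.0622
```

```bash
python3 snap.py 16 wrist scene; python3 -c "
from h import *
c=pickle.load(open('scene16.pkl','rb')); crop(c,220,70,360,210,5,'scene16c.png')
c=pickle.load(open('wrist16.pkl','rb')); crop(c,150,60,420,262,2.9,'wrist16c.png')"; python3 tilt.py 16
```

```text
17.25 [-0.54 -0.94  2.19] [-0.241  0.343  0.016] 0.0622 [0.5109 0.1642 0.0837] [[0.001, 0.999, -0.032], [0.0, -0.032, -0.999], [-1.0, 0.001, -0.0]] [ 15.1  -6.9 108.6  -0.   78.3  16.9]
17.35 [-0.62 -0.84  2.  ] [0.5109 0.1643 0.0837] 0.0622
6843 normal [-0.004  0.014  1.   ] tilt 0.9
```

View pics/wrist16c.png

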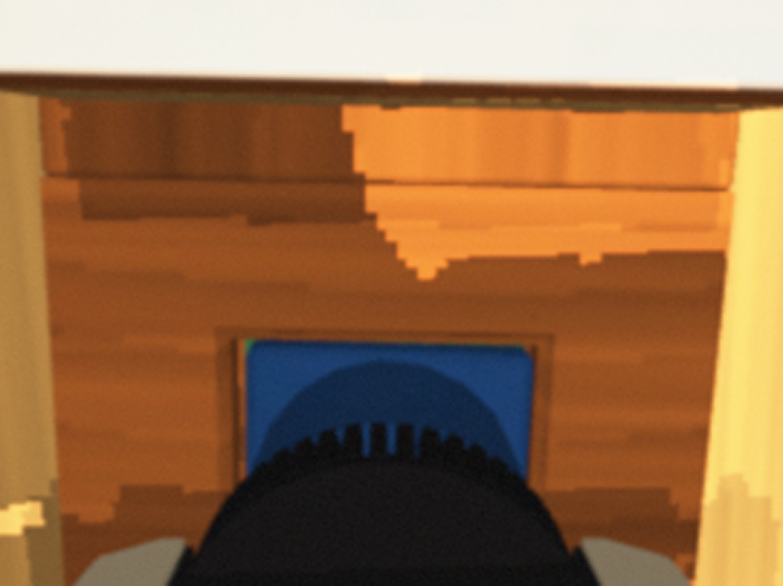

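View pics/scene16c.png

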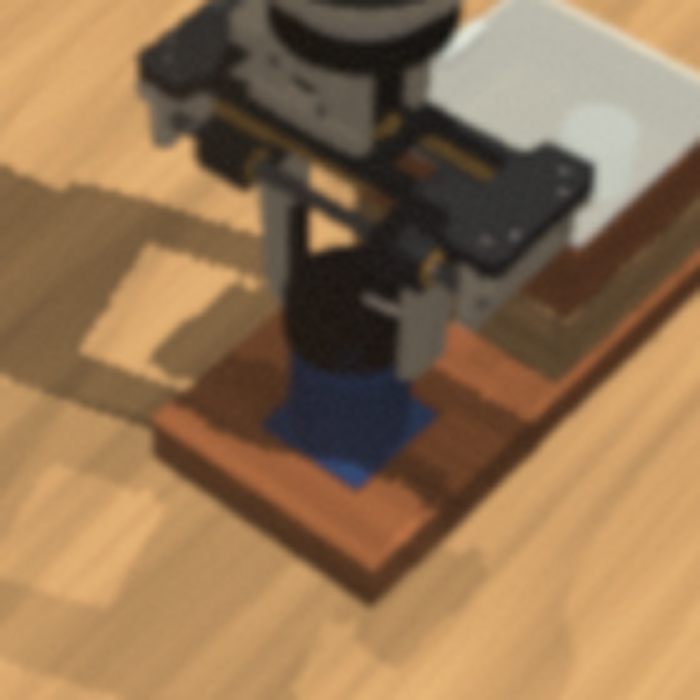

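The cup is seated: wood is visible all round the foot, underside height is 0.016 m, lid tilt is 0.9° and net force is +2 N. Now a firm grip and the anticlockwise turn.

Call:
play_rows(steps=[{"xyz":[0,0,0],"turn":0,"grip":0.4},{"xyz":[0,0,0],"turn":0,"grip":0.4},{"xyz":[0,0,0],"turn":0,"grip":0.4},{"xyz":[0,0,0],"turn":0,"grip":0.4}], grip_force=50)

```text
t: 17.8
ee_pos: [0.5109, 0.1643, 0.0836]
tool_rot: [[0.001, 0.999, -0.032], [0.0, -0.032, -0.999], [-1.0, 0.001, -0.0]]
force: [0.7, -2.6, 5.9]
width: 0.0621
```

Call:
play_rows(steps=[{"xyz":[0,0,0],"turn":-4,"grip":0.4},{"xyz":[0,0,0],"turn":-6,"grip":0.4},{"xyz":[0,0,0],"turn":-6,"grip":0.4},{"xyz":[0,0,0],"turn":-4,"grip":0.4},{"xyz":[0,0,0],"turn":0,"grip":0.4}])

```text
t: 18.3
ee_pos: [0.5108, 0.1643, 0.0835]
tool_rot: [[0.0, 0.949, 0.314], [0.0, 0.314, -0.949], [-1.0, 0.001, -0.0]]
force: [0.1, -0.3, 5.2]
width: 0.062
```

```bash
python3 snap.py 17 wrist
```

```text
18.3 [ 0.06 -0.25  5.22] [-0.287  0.19   0.079] 0.062 [0.5108 0.1643 0.0835] [[0.0, 0.949, 0.314], [0.0, 0.314, -0.949], [-1.0, 0.001, -0.0]] [ 15.1  -6.9 108.6   0.   78.2  -3.2]
```

View pics/wrist17.png

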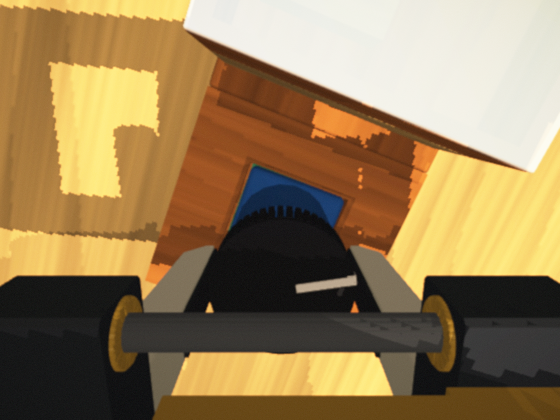

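The mark stays at (297–357, 283) relative to the jaws while the foot stays square in the well, so the lid is turning with the grip. 40° more.

Call:
play_rows(steps=[{"xyz":[0,0,0],"turn":-6,"grip":0.4},{"xyz":[0,0,0],"turn":-6,"grip":0.4},{"xyz":[0,0,0],"turn":-6,"grip":0.4},{"xyz":[0,0,0],"turn":-5,"grip":0.4},{"xyz":[0,0,0],"turn":0,"grip":0.4}])

```text
t: 18.85
ee_pos: [0.5108, 0.1643, 0.0836]
tool_rot: [[0.0, 0.751, 0.661], [0.0, 0.661, -0.751], [-1.0, 0.0, 0.0]]
force: [-0.1, -0.1, 6.0]
width: 0.062
```

Call:
play_rows(steps=[{"xyz":[0,0,0],"turn":-6,"grip":0.4},{"xyz":[0,0,0],"turn":-6,"grip":0.4},{"xyz":[0,0,0],"turn":-5,"grip":0.4},{"xyz":[0,0,0],"turn":0,"grip":0.4},{"xyz":[0,0,0],"turn":0,"grip":0.4}])

```text
t: 19.35
ee_pos: [0.511, 0.1644, 0.0838]
tool_rot: [[0.001, 0.527, 0.85], [0.0, 0.85, -0.527], [-1.0, 0.001, 0.001]]
force: [-0.2, -0.7, 7.0]
width: 0.0622
```

```bash
python3 snap.py 18 wrist scene
```

```text
19.35 [-0.23 -0.68  6.98] [-0.144  0.131  0.077] 0.0622 [0.511  0.1644 0.0838] [[0.001, 0.527, 0.85], [0.0, 0.85, -0.527], [-1.0, 0.001, 0.001]] [ 15.1  -6.9 108.6   0.   78.2 -43.1]
```

View pics/wrist18.png

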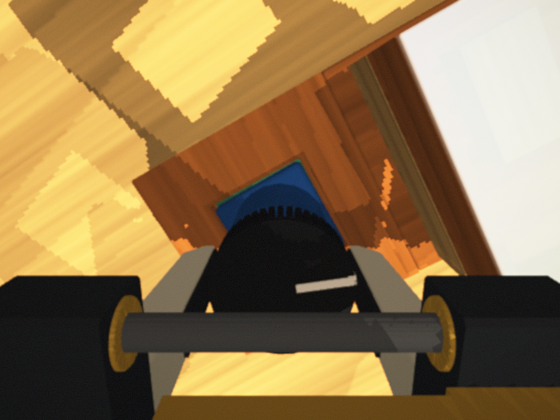

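The lid has turned 60° with the jaws, so its mark is at about 69° from the cup's x. The cup is still square in the well. Lifting straight up.

Call:
play_rows(steps=[{"xyz":[-0.3,0,0],"turn":0,"grip":0.4},{"xyz":[-0.3,0,0],"turn":0,"grip":0.4},{"xyz":[-0.4,0,0],"turn":0,"grip":0.4},{"xyz":[-0.5,0,0],"turn":0,"grip":0.4},{"xyz":[0,0,0],"turn":0,"grip":0.4}])

```text
t: 19.95
ee_pos: [0.5109, 0.1643, 0.0989]
tool_rot: [[0.001, 0.527, 0.85], [0.0, 0.85, -0.527], [-1.0, 0.001, 0.0]]
force: [0.4, 0.7, 0.4]
width: 0.0621
```

```bash
python3 snap.py 19 wrist scene; python3 -c "
from h import *
c=pickle.load(open('scene19.pkl','rb')); crop(c,220,70,360,210,5,'scene19c.png')"
```

```text
19.95 [0.4  0.74 0.36] [ 0.041 -0.007  0.061] 0.0621 [0.5109 0.1643 0.0989] [[0.001, 0.527, 0.85], [0.0, 0.85, -0.527], [-1.0, 0.001, 0.0]] [ 15.1  -7.5 107.7   0.   79.8 -43.1]
```

View pics/wrist19.png

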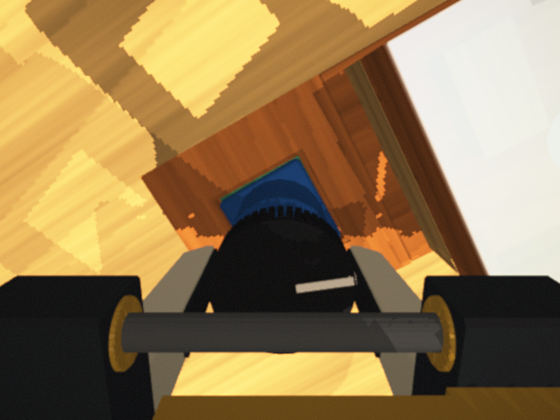

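View pics/scene19c.png

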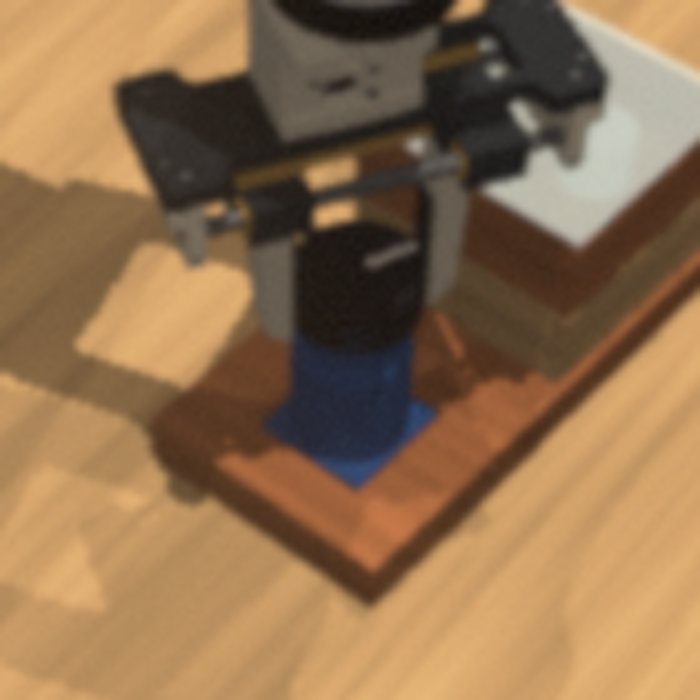

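The cup stayed in the well and the load is gone (0.4 N against about −4 N with the cup). Raising the rest of the way.

Call:
play_rows(steps=[{"xyz":[-0.6,0,0],"turn":0,"grip":0.4},{"xyz":[-0.7,0,0],"turn":0,"grip":0.4},{"xyz":[-0.4,0,0],"turn":0,"grip":0.4},{"xyz":[0,0,0],"turn":0,"grip":0.4},{"xyz":[0,0,0],"turn":0,"grip":0.4}])

```text
t: 20.55
ee_pos: [0.5107, 0.1643, 0.1153]
tool_rot: [[0.0, 0.527, 0.85], [0.0, 0.85, -0.527], [-1.0, 0.0, 0.0]]
force: [-0.2, 0.7, -0.8]
width: 0.062
```

```bash
python3 snap.py 20 wrist scene; python3 -c "
from h import *
c=pickle.load(open('scene20.pkl','rb')); crop(c,220,70,360,210,5,'scene20c.png')
"; python3 tilt.py 20
```

```text
20.55 [-0.25  0.68 -0.79] [-0.06   0.052  0.015] 0.062 [0.5107 0.1643 0.1153] [[0.0, 0.527, 0.85], [0.0, 0.85, -0.527], [-1.0, 0.0, 0.0]] [ 15.1  -8.2 106.7  -0.   81.5 -43.1]
20.65 [-0.03  0.55 -1.31] [0.5106 0.1642 0.115 ] 0.0619
6868 normal [-0.015  0.003  1.   ] tilt 0.8
```

View pics/scene20c.png

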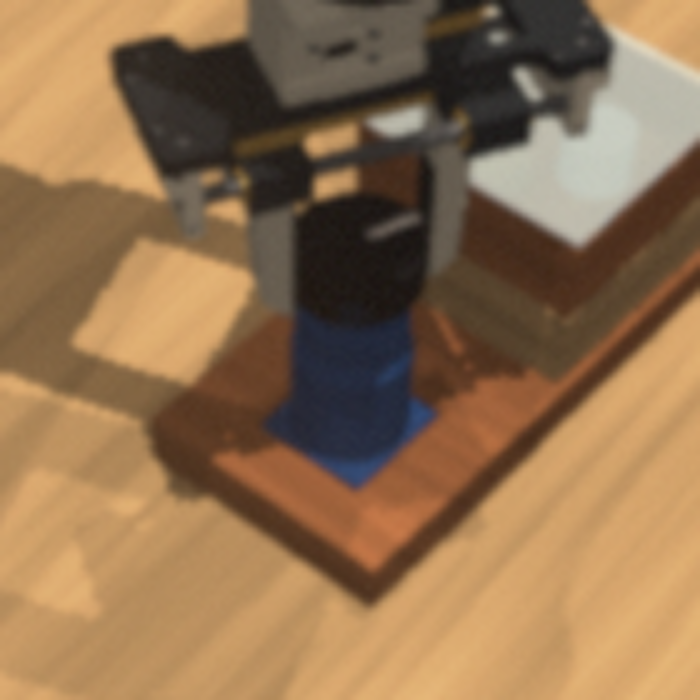

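View pics/wrist20.png

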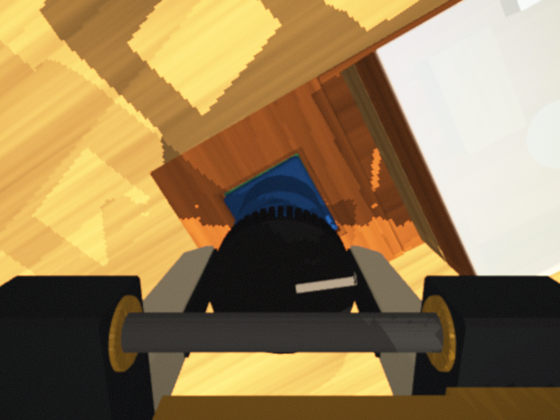

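The lid is about 31 mm up, level to 0.8°, and the cup is still down in the well. Handing in.

```bash
python3 -c "
from h import *
from station import *
a=pickle.load(open('scene0.pkl','rb'));b=pickle.load(open('scene20.pkl','rb'))
print(np.abs(a['pixels'][215:290,290:350].astype(int)-b['pixels'][215:290,290:350]).max(2).mean(), np.abs(a['pixels'][310:380,120:190].astype(int)-b['pixels'][310:380,120:190]).max(2).mean())
print(finish_job()); s=state(); print(s['t'],s['force'],s['ee_pos'],s['width'])"
```

```text
10.69511111111111 11.168979591836734
the job is handed in; nothing more can be done
None
the job is handed in; nothing more can be done
```

The job is handed in at about 20.7 s, with the lid held above the open cup in the well. `finish_job` gives no verdict, so success rests on my own checks below.

- **Grasp:** I gripped the large lid from above. My first grip closed on the lid's top edge and slid off, leaving the cup where it was. The camera showed the fingertips about level with the reported TCP, which disagrees with `tips_ahead` = 25 mm. The second grip went 25 mm deeper and held.
- **Tip:** I pushed the foot against the caddy's low side so the cup pivoted between the pads. It held about 36° (plane fit on the lid's top) off the table for more than 0.2 s.
- **Upright:** Easing the grip let it swing back to about 10°. I stood it on the table and gripped it again.
- **Placing:** The cup went into the well with its underside 16 mm above the table and the lid tilted 0.9°.
- **Unscrewing:** The lid followed the jaws through 60° anticlockwise, putting its mark about 69° from the cup's x, estimated from my start reading of about 9°.
- **Lift:** I lifted it straight up about 31 mm, so its lower edge is about 18 mm above the mouth. It is held at 50 N and tilted 0.8°.

**Last checks:** The cup stayed in the well, and the load on the wrist fell from about 4 N to about 1 N. I did not look at the dice directly, because the lid covers the mouth from the cameras. For the glass and coasters I compared only average picture change: about 11 grey levels around each, which I put down to noise and shadow but did not measure as a position. I did not measure the acrylic lid; it looked shut in the last pictures.

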